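Load the tool grinder's magnetic chuck and feed it to the stop

TASK

Set up the tool grinder: put the dressing stick that was left on the chuck into its tray, and lay every boring tool from the bench flat on the magnetic chuck, side by side and square to the back rail, butt ends against the rail and cutting tips towards the grinding wheel. Once they all lie right, switch the magnet on by pushing its selector down and turning it clockwise to the on mark, where it springs up again, and only then wind the handwheel clockwise until the feed table touches its stop. Do not disturb the oil bottle, dresser and pot, and at the end all tools must still lie properly.

Things in the scene. Friction and masses are not known exactly. Their poses are not given: they have to be found in the camera images.
- tool1: steel boring tool, 180 g, 120 mm long: square shank 16 x 16 x 75 mm, then a slimmer round neck (11 mm dia, 45 mm long) to the cutting tip. Origin on its long axis at the balance point, 50 mm from the butt (shank end), 70 mm from the tip, 8 mm above what it lies on; x points to the tip. Any of its four sides may be up. On the bench at the start; may be absent
- tool2: boring tool exactly like tool1, or absent
- tool3: boring tool exactly like tool1, or absent
- tool4: boring tool exactly like tool1, or absent
- tip1 (a point): the cutting tip of tool1: the end of its round neck, on its long axis
- tip2 (a point): the cutting tip of tool2: the end of its round neck, on its long axis
- tip3 (a point): the cutting tip of tool3: the end of its round neck, on its long axis
- tip4 (a point): the cutting tip of tool4: the end of its round neck, on its long axis
- stick: square dressing stick of brown abrasive, 150 x 25 x 25 mm, about 0.2 kg, left lying on the chuck. Origin at its centre (12.5 mm above what it lies on), x along its length; both ends are alike
- tray: fixed shallow grey tray on the bench for the dressing stick, 80 x 190 mm outside, 22 mm high, walls and floor 4 mm thick, long side along its y. Origin under its centre at bench level
- chuck (a point): middle of the top face of the flat magnetic chuck, 165 mm above the bench; it moves with the feed table. x across (chuck from -150 to +150 mm), y towards the grinding wheel (ends at +55 mm), z up. The back rail, 12 mm high, has its inner face at y = -55 mm: a tool butted on it has its origin at y = -5 mm and overhangs 10 mm at the wheel side. Four tools fit side by side 70 mm apart
- handwheel (a joint): handwheel angle, rad: 0 at the start with the crank handle at the top; grows clockwise seen from its handle side (looking along the chuck's +y), which feeds the table and chuck towards the grinding wheel by 12 mm a turn. Light friction, 0.06 N m; it stays where it is left. Two to four turns reach the stop
- wheel_axis (a point): point on the handwheel's level axis (parallel to the chuck's y), level with crank_grip, 95 mm above the bench. The handwheel, 100 mm diameter, is at the machine's end away from the grinding wheel; its rim's outer face lies 50 mm from this point towards the chuck
- crank_grip (a point): where to hold the crank handle: a black revolving sleeve, 18 mm diameter, 70 mm long, parallel to the wheel's axis, sticking out away from the chuck. Point on the sleeve's own axis, 22 mm from its free end. At handwheel angle a it is off wheel_axis by 38 mm x (sin a along the chuck's x, cos a up). The sleeve spins freely, so its orientation means nothing
- lug_face (a point): middle of the end face of the steel lug at the wheel-side end of the feed table (below the chuck, towards its +x side), which meets the stop screw; moves with the table
- stop_face (a point): tip of the fixed stop screw (16 mm dia), facing the lug along the chuck's y. How far it is ahead of lug_face is the travel left, 26 to 44 mm at the start; at the stop, butted tools end 4 mm short of the grinding wheel (125 mm dia, facing the chuck, axis 150 mm above the bench; guard and motor behind it up to 0.23 m high)
- selector_grip (a point): on the axis of the black selector, at the height to grip it, 110 mm above the bench. It is on top of the fixed grey control box of the chuck (90 x 100 mm, 75 mm high). Its bar, 42 mm long, 14 mm wide, reaches 7 mm above this point and 21 mm below, where a round skirt 42 mm in diameter starts. x along the bar to its pointer, turning with it; z up
- selector (a joint): selector angle, rad: 0 = off, 1.047 (60 degrees clockwise from above) = on, end stops at both. Locked by a tooth unless pushed down; let go at either end it springs up and locks
- selector_push (a joint): how far the selector is pushed down, 0 to 0.007 m; it must be at least 5 mm down to turn. The spring takes 4 N to start and 11 N at the bottom
- oil: bystander: green oil bottle, 56 mm diameter, 130 mm high, standing on the bench; leave it alone
- dresser: bystander: dark wheel dresser with a round handle, about 190 mm long, lying on the bench; leave it alone
- pot: bystander: empty aluminium pot, 70 mm diameter, 60 mm high, standing on the bench; leave it alone
Things that resemble listed ones, but are neither listed nor needed, are in the scene too. Leave any green look-alike of the tool4 alone.

How it is judged:
By the outcome, as a careful person would: the job done as asked, in the order asked, and still so for the second after the job is handed in, with the robot touching nothing.
Of tool1, tool2, tool3, tool4 only 3 to 4 are there at a start; the rules pass over those that are not, and their reading is None.
At some moment in a run one of tool1, tool2, tool3, tool4 may be knocked a few centimetres aside while the robot is not near it.
Once in a run the grip may slacken for a moment while it holds something.
It also fails if it takes over 210 s, if anything falls off the work surface, if the arm or the gripper's body presses on something with over 40 N, if the wrist force passes 120 N, or if a joint passes its speed limit or range.

ROBOT

A 6-joint arm with a two-finger parallel gripper is mounted at the origin on the work surface. World frame = base frame: x ahead of the robot, y to its left, z up, the work surface at z = 0. Lengths are in mm, angles in rad, forces in N, time in s.
With the tool pointing down it reaches from about 400 to 925 mm from the base axis. Payload 12.5 kg.
Tool frame: the origin (TCP) lies between the finger pads; the fingertips stand env.tip_extent ahead of it and the grasp point (between the pads) lies 11 mm behind it (env.tip_extent is the distance from the TCP to the fingertips, in mm); z points along the fingers, y is the line along which they close (so a half turn about z gives the same grasp; the last joint's range is limited). The gripper opens to 95 mm and grips with 3 to 60 N. Pads are 20 mm wide; open, the fingers measure 119 mm over their backs; the gripper's body (75 mm by 180 mm) begins 59 mm behind the grasp point.
Start: joints at [1.182, 0.491, 1.559, -0, 1.092, -0.106], TCP at [174.387, 600.198, 197.861] pointing down, gripper open.
Joint ranges: [-3.1, 3.1], [-0.84, 2.19], [0.05, 2.79], [-1.13, 4.28], [0.06, 2.93], [-2.69, 2.69]. Speed limits (rad/s): [2.22, 2.22, 2.79, 3.14, 3.14, 3.14].

INTERFACE

Orientations are given as [roll, pitch, yaw] about the fixed x, y, z axes, in that order (R = Rz(yaw) Ry(pitch) Rx(roll)).
In Python, from cell import env gives the robot as it stands.
- The arm moves only by the tool carry_out, never from a script. Its argument "motion" is a list of rows, each a list of 5 numbers: the shift along the tool's x, y, z in mm, then the turn about the tool's z in degrees, then the closure, from 0 (fully open) to 1 (shut). A call has 1 to 12 rows; each row shifts and turns the commanded pose from where the row before left it, along the tool's axes as they then stand; what a row does not reach is not made up. A row lasts 1/10 s, in which the tool goes at most 50 mm and 8.59 degrees, less where a joint would pass 70% of its speed; a pose out of reach is approached as far as the arm can. A call with a gripper value outside its range is refused whole. The fingers move at their own pace and stop on an object; the grip force is fixed at half the most. Time passes only in rows, so rows that do not move let the fingers close. It gives the time, the measured TCP pose, the force, the opening and the grip force at its end, in the units of the state.
- env.state(): the state, without advancing time (a new reading comes with each control period).
- env.read_camera(name): name is "scene" or "top"; returns a dict with "color" (420x560x3 uint8, red, green, blue), "K" (3x3 intrinsics, pixels), "R" (3x3) and "t" (3): a world point X has camera coordinates R X + t. Camera axes: x right, y down, z forward; pixel columns grow to the right and rows downward; lengths in mm; the calibration is good to about 2 mm. A picture is of the moment at which its call begins. There is no depth.
- env.job_done(): hands the job in; it is judged then, once.
The state is a dict: "t": time; "joints": joint angles; "qvel": joint speeds; "tau": joint torques, N m; "eef_pos": TCP position; "tcp_rot": TCP orientation; "ft_force": force on the tool from outside, world axes, zero at the start; "moment": the same for the moment, N m; "opening": opening from 0.0 (shut) to 1.0 (fully open); "grip_force": force on a finger pad.
Only numpy, scipy, OpenCV 4.12 (cv2) and the standard library are available. Lean on these libraries where they do the work, as an engineer would, in place of code of your own. Each camera call takes 0.05 s, during which the arm holds its last target. There are 200 camera calls.

## Working session

There is one attempt and no reset: what is moved stays moved. The work goes in short steps, Python scripts to look and compute and a tool call to move; the robot and the scene stay as the last step left them, time stands still between calls to the robot, and variables do not carry over. Pictures are saved under pics/ and viewed, at most 14 in all, crops included, and the job is handed in when it is done.

Besides the shell and the picture viewer there is one more tool, called after "Request:" by a JSON object that holds its "op" and its "data". carry_out: Moves the arm, as the interface text tells. Its arguments: {"type":"object","properties":{"motion":{"type":"array"}},"required":["motion"]}

```bash
ls; mkdir -p pics
python3 - <<'E'
from cell import env
import cv2
print(env.state(), env.tip_extent)
for n in ("scene","top"):
    c=env.read_camera(n); cv2.imwrite(f"pics/{n}0.png",c["color"][:,:,::-1]); print(n,c["K"],c["R"],c["t"])
E
```

```text
pics
{'t': 0.0, 'joints': array([ 1.18237545e+00,  4.91557478e-01,  1.55947568e+00,  6.10624414e-07,
        1.09169832e+00, -1.05600202e-01]), 'qvel': array([-0.00014991, -0.00023861, -0.00089128, -0.00124268,  0.0010171 ,
       -0.00041311]), 'tau': array([-2.90636108e-04, -6.12634492e+01, -2.58185291e+01,  6.92486647e-02,
        4.80933767e-02, -7.51520224e-05]), 'eef_pos': array([174.28901509, 599.91984513, 197.25402126]), 'tcp_rot': array([-3.14046023e+00, -1.20575035e-04,  2.85877163e+00]), 'ft_force': array([-0.20136775, -0.45291027, -0.22693252]), 'moment': array([-0.03549056,  0.02893261, -0.02110107]), 'grip_force': 0.0, 'opening': 0.9987711817022272} 8.0
scene [[404.93455682   0.         283.69633742]
 [  0.         404.93455682 208.97136736]
 [  0.           0.           1.        ]] [[ 0.90539401  0.42397377 -0.02253707]
 [ 0.24504354 -0.56516337 -0.78774617]
 [-0.34672084  0.7076981  -0.61558757]] [-437.54619828  -66.08189953 1257.00276167]
top [[443.63235729   0.         283.31856132]
 [  0.         443.63235729 212.43837439]
 [  0.           0.           1.        ]] [[-1.01700496e-03 -9.99909227e-01  1.34351748e-02]
 [-9.91036571e-01 -7.86967605e-04 -1.33588532e-01]
 [ 1.33586979e-01 -1.34506098e-02 -9.90945811e-01]] [ -68.34580753  513.27084854 1369.41805298]
```

View pics/scene0.png

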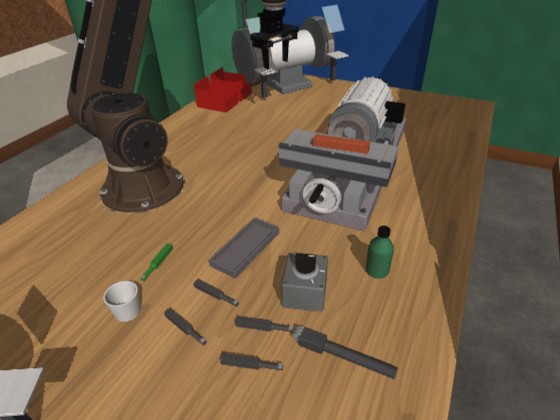

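View pics/top0.png

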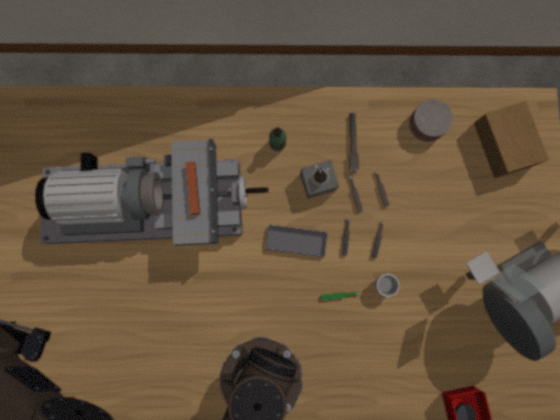

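The scene view shows four dark tools near (215,290), (185,325), (262,324) and (250,362). The stick is on the chuck at (340,143), the tray at (245,246), the selector box at (305,280) and the crank at (318,193). The top view puts the tools at (346,237), (377,240), (355,195) and (381,190). Next I'll zoom in.

```bash
cat > h.py <<'E'
import numpy as np, cv2
from cell import env
def cam(n): return env.read_camera(n)
def ray(c,uv):
    d=c["R"].T@np.linalg.inv(c["K"])@np.array([uv[0],uv[1],1.]); return -c["R"].T@c["t"], d/np.linalg.norm(d)
def plane(c,uv,z):
    o,d=ray(c,uv); return o+d*(z-o[2])/d[2]
def tri(c1,a,c2,b):
    o1,d1=ray(c1,a);o2,d2=ray(c2,b)
    s=np.linalg.lstsq(np.c_[d1,-d2],o2-o1,rcond=None)[0]
    p,q=o1+d1*s[0],o2+d2*s[1]; return (p+q)/2,np.linalg.norm(p-q)
def proj(c,X):
    p=c["K"]@(c["R"]@np.asarray(X,float)+c["t"]); return p[:2]/p[2]
def crop(c,x,y,w,h,k,name):
    cv2.imwrite(name,cv2.resize(c["color"][y:y+h,x:x+w,::-1],None,fx=k,fy=k,interpolation=cv2.INTER_CUBIC))
E
python3 - <<'E'
from h import *
s,t=cam("scene"),cam("top")
crop(t,150,100,266,200,3,"pics/t1.png")
crop(s,100,120,300,260,2.6,"pics/s1.png") if 0 else crop(s,130,170,280,210,2.8,"pics/s1.png")
crop(s,260,70,160,150,4,"pics/s2.png")
E
```

```text
(no output)
```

View pics/t1.png

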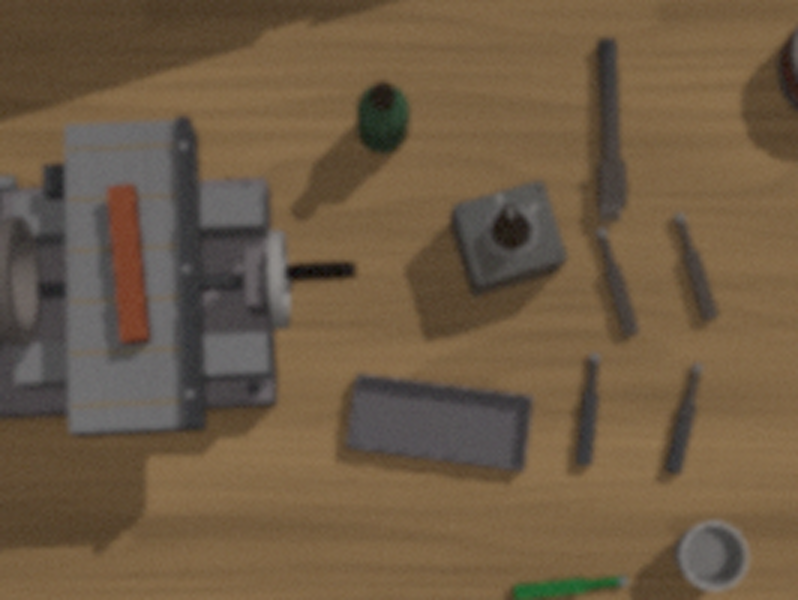

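View pics/s1.png

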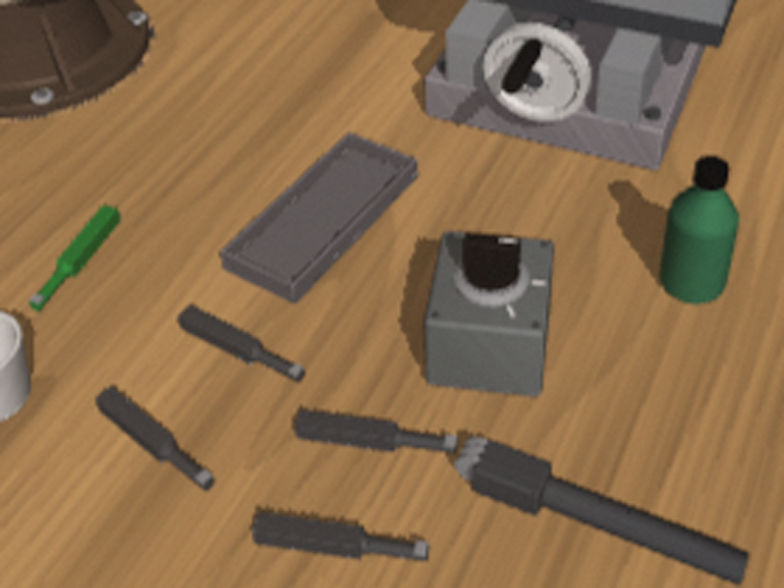

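View pics/s2.png

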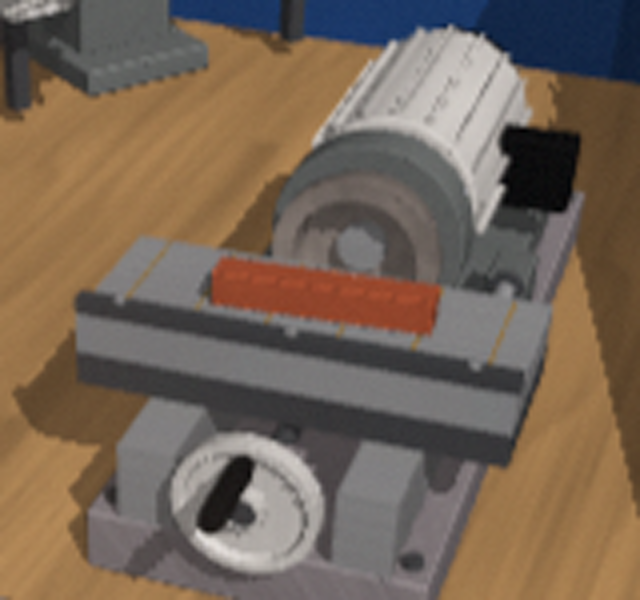

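The top crop shows four tools whose tips all point to image-up (+x). In full-image pixels the tips are near (351,178), (376,172), (348,219) and (382,223). The chuck's wheel-side edge runs about (172,142) to (173,244), with four slot lines on it. The crank points up and sticks out to (267,190).

```bash
cat >> h.py <<'E'
def comps(c,mask,amin,roi=None):
    m=mask.astype(np.uint8)
    if roi: z=np.zeros_like(m); x,y,w,h=roi; z[y:y+h,x:x+w]=m[y:y+h,x:x+w]; m=z
    n,l,st,ce=cv2.connectedComponentsWithStats(m,connectivity=8)
    return [np.argwhere(l==i)[:,::-1].astype(float) for i in range(1,n) if st[i,4]>=amin]
def hsv(c): return cv2.cvtColor(c["color"],cv2.COLOR_RGB2HSV).astype(int)
def ext(P):
    "mid, yaw, length, width of points on a plane"
    m=P[:,:2].mean(0); u=np.linalg.svd(P[:,:2]-m,full_matrices=False)[2]; q=(P[:,:2]-m)@u.T
    lo,hi=np.percentile(q,1,0),np.percentile(q,99,0); mid=m+((lo+hi)/2)@u
    return mid,u[0],(hi-lo),q
def tools(c,roi,z=8):
    h=hsv(c); out=[]
    for p in comps(c,(h[:,:,1]<75)&(h[:,:,2]<135),25,roi):
        P=np.array([plane(c,x,z) for x in p]); mid,u,L,q=ext(P)
        # the shank end is the heavy side
        s=np.sign(np.mean(np.sign(q[:,0]-(q[:,0].max()+q[:,0].min())/2))); d=-u*s
        out.append((mid,np.degrees(np.arctan2(d[1],d[0])),L,len(p)))
    return out
E
python3 - <<'E'
from h import *
np.set_printoptions(precision=1,suppress=True)
s,t=cam("scene"),cam("top")
print("cams",ray(s,(0,0))[0],ray(t,(0,0))[0])
h=hsv(t); print("hsv shank",h[250,345],h[240,346],h[236,378],"wood",h[270,340])
print("TOP tools"); [print(*x) for x in tools(t,(335,165,65,100))]
print("SCENE tools"); [print(*x) for x in tools(s,(160,275,125,100))]
for n,c in(("top",t),("scene",s)):
    h=hsv(c); m=((h[:,:,0]<11))&(h[:,:,1]>150)&(h[:,:,2]>80)
    roi=(170,140,50,105) if n=="top" else (290,120,100,50)
    for p in comps(c,m,60,roi): 
        r=cv2.minAreaRect(p.astype(np.float32)); print(n,"stick px",p.mean(0),r,[plane(c,x,190)for x in cv2.boxPoints(r)])
# chuck wheel-side edge and ends
g=cv2.cvtColor(t["color"],cv2.COLOR_RGB2GRAY).astype(float)
print(g[150,160:220].astype(int)); print(g[225,160:220].astype(int)); print(g[130:155,185].astype(int)); print(g[232:255,185].astype(int))
h=hsv(t); print("sat col 180",h[138:246,178,1])
E
```

```text
cams [ 848.2 -741.4  711.9] [ 325.7  -49.5 1426.5]
hsv shank [135  16  62] [160  12  62] [13 26 68] wood [ 17 118 127]
TOP tools
[ 665.2 -298.2] -40.62655797488295 [31.7 25.1] 58
[ 597.4 -387.4] 15.345952332148116 [115.3  13. ] 112
[ 620.8 -240.7] 4.820137652111617 [44.2 10.9] 34
[ 581.  -301.4] 15.530697877303433 [115.8  13.2] 125
[ 441.1 -269.8] -7.422853556251124 [116.4  15.2] 141
[ 420.8 -369.9] -15.255827370492904 [94.9 15.5] 126
SCENE tools
[ 576.3 -201.9] 114.86724986127099 [87.6  4.8] 90
[ 439.5 -269.1] -7.512266682832624 [120.8  21.6] 342
[ 430.  -371.2] -15.374887306869539 [122.   18.7] 389
[ 570.2 -303. ] 14.325120565272687 [101.1  24.3] 430
[ 595.3 -386.9] 15.081855810339805 [118.9  22.2] 566
top stick px [192.2 187.7] ((192.03280639648438, 187.86065673828125), (50.428409576416016, 8.0576810836792), 84.80557250976562) [array([633.8, 211.4, 190. ]), array([636. , 188.7, 190. ]), array([491.7, 172.1, 190. ]), array([489.6, 194.5, 190. ])]
scene stick px [341.  143.4] ((340.6715393066406, 143.49624633789062), (56.304168701171875, 11.558270454406738), 7.4958577156066895) [arr
[... 555 characters left out ...]
5  95  82  74  65  57  55
  53  53  57  53  59  66]
[ 97 102 111 108 107 100 102 101 105 105 107 108 108 108 107 109 108 107
 106 106 102 110 108 106 109]
[111 108 108 107 107 107 109 111 112 106 101  87  69  74  78  80  81  79
  75  78  79  75  77]
sat col 180 [118 115  88  54  20   5   2   5   5   5  31  44  23   5   5   5   5   5
   2   5   5   5   5   5   2   5   5  27  48  23   7   0   2   2   2   5
   2   2   2   7   2   2   5   7  30  55  24   9   2   2   2   7   7   0
   2   2   2   0   2   2   9  29  43  19   2   2   5   0   5   7   2   5
   2   7   2   2   2   5  26  34  30   7   5   5   5   5   7   2   2   9
   9   2   7   5   0   7  25  36  18   2   7   2   2   0   9   8  23  93]
```

```bash
cat >> h.py <<'E'
def edge(v,lev):
    "first subpixel crossing of level lev"
    s=np.sign(v-lev); i=np.nonzero(s[:-1]!=s[1:])[0]
    return None if len(i)==0 else i[0]+(lev-v[i[0]])/(v[i[0]+1]-v[i[0]])
def line(p): 
    p=np.array(p,np.float32)
    for _ in range(3):
        vx,vy,x0,y0=cv2.fitLine(p,cv2.DIST_HUBER,0,.01,.01).ravel()
        r=np.abs((p[:,0]-x0)*vy-(p[:,1]-y0)*vx); p=p[r<max(.6,2*np.median(r))]
    return np.array([x0,y0]),np.array([vx,vy]),len(p)
def rail(c,dbg=0):
    "top camera: inner rail edge (z=177) as point, dir; tip-side chuck edge at z=165"
    g=cv2.cvtColor(c["color"],cv2.COLOR_RGB2GRAY).astype(float)
    g=cv2.GaussianBlur(g,(0,0),.6)
    R=[];W=[]
    for y in range(148,240):
        e=edge(g[y,198:214],84); 
        if e is not None: R.append((198+e,y))
    out=[]
    o,d,n=line(R); a=plane(c,o-d*40*np.sign(d[1]),177); b=plane(c,o+d*40*np.sign(d[1]),177)
    return a,b,n
E
python3 - <<'E'
from h import *
np.set_printoptions(precision=1,suppress=True)
s,t=cam("scene"),cam("top")
a,b,n=rail(t); u=(a-b)/np.linalg.norm(a-b); print("rail",a,b,n,"yaw x",np.degrees(np.arctan2(u[1],u[0])))
h=hsv(t)[:,:,1].astype(float)
for x in (178,186,194,202):
    e1=130+edge(h[130:160,x],55); e2=255-edge(h[255:230:-1,x],50); print(x,e1,e2,plane(t,(x,e1),165),plane(t,(x,e2),165))
# scene rail top inner edge: profile down columns
g=cv2.cvtColor(s["color"],cv2.COLOR_RGB2GRAY)
for x in (292,300,310,320,350,370,385): print(x,g[125:175,x])
# tray & selector in top / scene
for n,c,roi in (("top",t,(262,222,70,40)),("scene",s,(205,212,80,66))):
    hh=hsv(c)
    for p in comps(c,(hh[:,:,1]<75)&(hh[:,:,2]<140),200,roi):
        r=cv2.minAreaRect(p.astype(np.float32)); print(n,"tray",r,[plane(c,x,22) for x in cv2.boxPoints(r)],plane(c,r[0],16))
for n,c,roi,a in (("top selector",t,(300,155,45,45),8),("scene selector",s,(280,240,50,40),30),("top crank",t,(240,180,35,20),15),("scene crank",s,(300,175,35,40),30)):
    hh=hsv(c)
    for p in comps(c,hh[:,:,2]<(58 if 'top' in n else 45),a,roi): print(n,p.mean(0),p.min(0),p.max(0),len(p),cv2.minAreaRect(p.astype(np.float32)))
E
```

```text
rail [653.7 154.1 177. ] [422.8 142.  177. ] 61 yaw x 2.978458128644086
178 140.94736842105263 244.43636363636364 [706.4 241.1 165. ] [404.  231.8 165. ]
186 140.5 244.03333333333333 [707.8 217.8 165. ] [405.2 209.3 165. ]
194 140.3658536585366 243.65384615384616 [708.3 194.5 165. ] [406.2 186.7 165. ]
202 140.0810810810811 243.17543859649123 [709.2 171.2 165. ] [407.6 164.1 165. ]
292 [128 127 125 124 122 121 123 127 128 130 129 128 130 128 126 127 127 122
 117  96  71  62  59  59  58  85 112 118 118 118 118 118 118 116 116  90
  58  59  59  58  61  58  62  78  85  85  85  87  85  85]
300 [122 127 130 128 129 129 130 126 119 123 129 130 129 127 126 125 126 126
 123 124 115  86  60  62  58  59  58  94 117 118 116 118 117 118 116 115
 109  79  59  59  61  60  59  61  89 119 126 127 129 129]
310 [113 115 120 119 120 122 126 131 129 129 130 129 128 127 129 109  86  83
  82 108 121 121 102  65  61  59  58  54  63  98 118 117 117 116 117 117
 118 117 106  77  57  57  57  58  59  55  89 116 116 103]
320 [ 86  81  78  79  80  79  80  88 113 115  98  93  94  98  95  89  91  91
  87  87  90  
[... 1447 characters left out ...]
3012695312, 1.5109658241271973), 74.05460357666016)
top selector [328.2 190.6] [322. 189.] [334. 192.] 17 ((328.0588684082031, 190.73529052734375), (1.4552137851715088, 12.369317054748535), 75.96376037597656)
top selector [311.7 194.2] [306. 191.] [320. 197.] 34 ((312.79656982421875, 194.44139099121094), (14.117733001708984, 5.8962297439575195), 4.763640880584717)
scene selector [304.5 262.9] [295. 254.] [315. 272.] 324 ((305.0, 263.0), (18.0, 20.0), 90.0)
top crank [256.1 190. ] [246. 188.] [267. 192.] 91 ((256.5, 190.0), (21.0, 4.0), 0.0)
scene crank [316.1 193.2] [310. 184.] [322. 202.] 122 ((316.3675842285156, 193.2205810546875), (6.6884446144104, 20.579830169677734), 30.963754653930664)
```

Run:
```python
from h import *
np.set_printoptions(precision=1,suppress=True)
s,t=cam("scene"),cam("top")
p=[(292,144.3),(300,145.9),(310,147.6),(320,149.5),(350,155.2),(370,158.5),(385,161.2)]
print("scene rail z177",[plane(s,x,177) for x in p])
print("wheel edge",plane(t,(172.8,225),165))
print("sel",tri(t,(319.6,176.7),s,(304.5,262.9)),plane(t,(319.6,176.7),110))
for a in((267,190),(246,190)): print("crank top",plane(t,a,133))
for b in((311,202),(321,184.5)): print("crank scene",plane(s,b,133))
print("tri free end",tri(t,(266,190),s,(312,200)), "mid",tri(t,(256.1,190),s,(316.1,193.2)))
k=lambda c,x,y,w,h:cv2.resize(c["color"][y:y+h,x:x+w,::-1],(400,400),interpolation=cv2.INTER_CUBIC)
cv2.imwrite("pics/sel.png",np.hstack([k(t,295,155,50,50),k(s,275,245,60,60)]))
```

```text
scene rail z177 [array([447.4, 138.7, 177. ]), array([470.8, 139. , 177. ]), array([498.8, 140.9, 177. ]), array([526.8, 141.7, 177. ]), array([608.1, 144.2, 177. ]), array([659.4, 148.2, 177. ]), array([697.2, 150. , 177. ])]
wheel edge [459.4 248.3 165. ]
sel (array([ 617.3, -179. ,   90.9]), np.float64(1.4903893030076478)) [ 612.5 -177.5  110. ]
crank top [567.  -18.8 133. ]
crank top [566.9  43.3 133. ]
crank scene [570.1 -25.9 133. ]
crank scene [565.7  51.6 133. ]
tri free end (array([567.9, -15.5, 131. ]), np.float64(1.1643566331772097)) mid (array([567.4,  13.6, 131.7]), np.float64(0.34754501557401685))
```

View pics/sel.png

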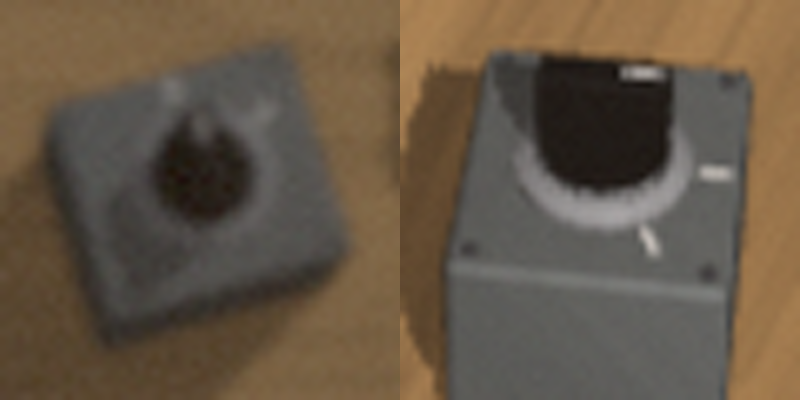

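The close-ups show the knob as a bar over a black round skirt, with a light pointer strip near (320.6,170.6) in the top view and (311,256) in the scene view. The two dial marks are near (316.5,166) and (328,169) in the top view, and (322,271) and (312,281) in the scene view.

Run:
```python
from h import *
np.set_printoptions(precision=1,suppress=True)
s,t=cam("scene"),cam("top")
print("pointer",plane(t,(320.6,170.6),117),plane(s,(311,255.8),117),tri(t,(320.6,170.6),s,(311,255.8)))
print("marks top",[plane(t,x,75) for x in((316.5,166.3),(328.1,168.8))],"scene",[plane(s,x,75) for x in((322.3,270.8),(312.5,281))])
r=hsv(s);print(tri(t,(316.5,166.3),s,(322.3,270.8))[0],tri(t,(328.1,168.8),s,(312.5,281))[0])
# skirt/knob: dark blob extents in each view
for n,c,roi in(("top",t,(305,165,30,25)),("scene",s,(285,245,40,35))):
    g=cv2.cvtColor(c["color"],cv2.COLOR_RGB2GRAY)
    x,y,w,h=roi; print(n); print(g[y:y+h,x:x+w][::1 if n=="top" else 2, ::1 if n=="top" else 2])
```

```text
pointer [ 629.8 -180.   117. ] [ 632.  -177.9  117. ] (array([ 631. , -179.3,  117.5]), np.float64(2.972613110633144))
marks top [array([ 653.2, -171.6,   75. ]), array([ 645.3, -207.7,   75. ])] scene [array([ 655.7, -170.3,   75. ]), array([ 647.4, -205.4,   75. ])]
[ 654.6 -171.    74.8] [ 646.5 -207.    75.7]
top
[[105 104 104 102  96  92  93  89  90  94 104 110 101  91  88  84  84  83
   89  86  89  85  85  84  91  91  90  96 101 104]
 [ 96  97  94  92  92  89  86  87  86  87 101 110 105  96  85  84  84  83
   87  84  88  87  90  91  89  89  91  92  97 103]
 [ 85  89  84  85  84  84  84  85  86  86  93 103 103  89  81  78  84  85
   87  87  85  88  94  98  91  85  88  89  98 101]
 [ 82  85  85  83  83  83  85  84  84  88  88  91  83  76  73  71  76  86
   89  91  91  95 105 107 100  89  87  87  96  99]
 [ 82  84  84  84  84  84  84  82  85  89  89  83  69  67  75  77  75  81
   91  98 100 103 112 108  94  88  88  89  92  98]
 [ 79  79  84  81  84  86  85  84  89  87  91  75  58  55  77  88  69  72
   85  96 100 106 108 100  89  85  85  88  91  95]
 [ 82  84  85  84  86  83  85  
[... 3181 characters left out ...]
  97  94
   92  93]
 [ 66  90  92  89  90  49  29  28  29  28  28  30  27  28  28  77 112  94
   94  93]
 [ 71  89  93  91 107  75  28  28  27  24  30  27  27  28  29  69 126  97
   95  94]
 [ 77  92  93  88 115  99  38  27  27  29  30  31  28  29  30  99 134 100
  108  93]
 [ 84  89  90  89 119 125  99  36  26  27  27  33  29  29  73 137 139 109
  161 165]
 [ 90  91  89  91  82 131 132 115  72  76  50  71  96 113 138 152 124  96
   95  95]
 [ 87  91  92  92  93 105 141 147 140 141 142 144 136 155 154 138  98  97
   97  96]
 [ 91  90  91  92  94  94 103 134 147 156 159 164 159 150 126  98  98  96
   97  96]
 [ 92  91  93  93  92  93  93  93 104 110 121 116 106 160 103  97  99  99
   97  96]]
```

```bash
cat >> h.py <<'E'
def rel(tgt,yaw,cur=None):
    "turn first, then shifts in the turned tool axes; cur = measured pose; yaw in deg"
    st=env.state(); p=st["eef_pos"]; y0=np.degrees(st["tcp_rot"][2])
    turn=-((yaw-y0+180)%360-180); a=np.radians(yaw); d=np.array(tgt)-p
    print("t %.1f pos %s yaw %.1f F %s grip %.1f open %.2f"%(st["t"],p.round(1),y0,st["ft_force"].round(1),st["grip_force"],st["opening"]*95))
    print("turn %.1f  dx %.1f dy %.1f dz %.1f"%(turn,d[0]*np.cos(a)+d[1]*np.sin(a),d[0]*np.sin(a)-d[1]*np.cos(a),-d[2]))
E
python3 -c "
from h import *
rel((563,192,330),186.6)"
```

```text
t 0.6 pos [174.4 600.2 197.9] yaw 163.8 F [-0.1  0.6 -0.2] grip 0.0 open 95.15
turn -22.8  dx -339.1 dy -450.1 dz -132.1
```

Request:
{"op": "carry_out", "data": {"motion": [[0,0,-44,-7.6,0],[0,0,-44,-7.6,0],[0,0,-44,-7.6,0],[-28.3,-37.5,0,0,0.2],[-28.3,-37.5,0,0,0.4],[-28.3,-37.5,0,0,0.4],[-28.3,-37.5,0,0,0.4],[-28.3,-37.5,0,0,0.4],[-28.3,-37.5,0,0,0.4],[-28.3,-37.5,0,0,0.4],[-28.3,-37.5,0,0,0.4],[-28.3,-37.5,0,0,0.4]]}}

```text
t: 1.8
eef_pos: [467.2, 292.5, 330.1]
tcp_rot: [3.141, 0.0, -3.026]
ft_force: [0.1, 1.1, 0.8]
opening: 0.602
grip_force: 0.0
```

Request:
{"op": "carry_out", "data": {"motion": [[-28.3,-37.5,0,0,0.4],[-28.3,-37.5,0,0,0.4],[-28.3,-37.5,0,0,0.4],[0,0,0,0,0.4],[0,0,0,0,0.4]]}}

```text
t: 2.3
eef_pos: [563.7, 191.4, 329.4]
tcp_rot: [3.141, -0.001, -3.028]
ft_force: [-0.2, 0.4, 0.0]
opening: 0.603
grip_force: 0.0
```

```bash
python3 -c "
from h import *
rel((563,191.7,179),186.6)
s=cam('scene'); crop(s,230,40,200,150,4,'pics/s3.png')"
```

```text
t 2.3 pos [563.7 191.4 329.4] yaw -173.5 F [-0.2  0.4  0. ] grip 0.0 open 57.28
turn -0.1  dx 0.7 dy 0.3 dz 150.4
```

Request:
{"op": "carry_out", "data": {"motion": [[0.7,0.3,30,0,0.54],[0,0,40,0,0.54],[0,0,40,0,0.54],[0,0,25,0,0.54],[0,0,15,0,0.54],[0,0,0,0,0.54],[0,0,0,0,1],[0,0,0,0,1],[0,0,0,0,1],[0,0,0,0,1],[0,0,0,0,1],[0,0,0,0,1]]}}

```text
t: 3.55
eef_pos: [562.8, 192.4, 180.0]
tcp_rot: [3.141, 0.0, -3.027]
ft_force: [0.2, -0.0, -0.2]
opening: 0.025
grip_force: 0.0
```

Request:
{"op": "carry_out", "data": {"motion": [[0,0,0,0,1],[0,0,-10,0,1],[0,0,-30,0,1],[0,0,-40,0,1],[0,0,-40,0,1],[0,0,0,0,1]]}}

```text
t: 4.15
eef_pos: [564.2, 192.8, 306.0]
tcp_rot: [3.141, 0.009, -3.026]
ft_force: [-0.3, -0.5, -0.2]
opening: 0.003
grip_force: 0.0
```

```bash
python3 -c "
from h import *
rel((425.8,-108.5,230),82.4)
s=cam('scene'); crop(s,230,20,200,150,4,'pics/s4.png')"
```

```text
t 4.2 pos [564.2 192.8 306. ] yaw -173.4 F [-0.3 -0.5 -0.2] grip 0.0 open 0.33
turn 104.2  dx -316.9 dy -97.3 dz 76.0
```

View pics/s4.png

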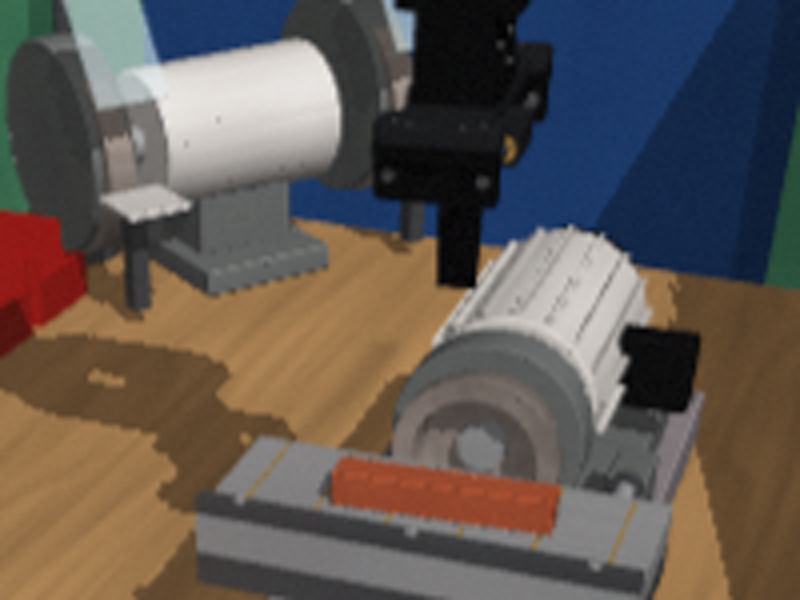

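The view shows the stick still on the chuck at about (340,142) in full-image pixels. The gripper is empty above it, so the grasp missed. I'll check the heights by triangulation.

Run:
```python
from h import *
np.set_printoptions(precision=1,suppress=True)
s,t=cam("scene"),cam("top")
print(env.state()["eef_pos"],"tip px",proj(s,env.state()["eef_pos"]-[0,0,8]))
h=hsv(t); m=((h[:,:,0]<11)|(h[:,:,0]>172))&(h[:,:,1]>120)&(h[:,:,2]>60)
p=comps(t,m,60,(170,140,50,105))[0]; r=cv2.minAreaRect(p.astype(np.float32)); print("top",r,cv2.boxPoints(r))
h=hsv(s); m=((h[:,:,0]<11)|(h[:,:,0]>172))&(h[:,:,1]>120)&(h[:,:,2]>60)
q=comps(s,m,60,(290,115,100,60))[0]; print("scene n",len(q)); 
print(s["color"][130:158:1,341]); 
for X in [(488,181,190),(490,196,165),(640,200,190),(563,192,190),(563,192,165),(563,180,165),(563,204,190)]: print(X,"scene",proj(s,X),"top",proj(t,X))
for x in (315,341,365): c=q[q[:,0]==x]; print(x,c[:,1].min(),c[:,1].max())
```

```text
[562.4 192.3 299.7] tip px [342.  102.9]
top ((193.5, 197.0), (32.0, 9.0), 90.0) [[189. 181.]
 [198. 181.]
 [198. 213.]
 [189. 213.]]
scene n 667
[[126 116 109]
 [126 115 109]
 [120 110 105]
 [119 109 103]
 [121 110 104]
 [121 112 105]
 [127 120 117]
 [138 106  95]
 [147  76  53]
 [151  72  46]
 [155  74  49]
 [165  78  49]
 [164  78  50]
 [149  71  45]
 [148  70  45]
 [148  71  45]
 [146  69  42]
 [146  70  45]
 [146  69  43]
 [140  73  50]
 [134 108 103]
 [132 131 132]
 [133 132 133]
 [102  99 102]
 [ 59  60  61]
 [ 58  58  60]
 [ 58  57  60]
 [ 59  59  60]]
(488, 181, 190) scene [312.  135.8] top [195.1 213.9]
(490, 196, 165) scene [314.5 141.7] top [191.5 214.3]
(640, 200, 190) scene [368.7 143.3] top [189.8 161. ]
(563, 192, 190) scene [339.6 139.2] top [191.9 187.6]
(563, 192, 165) scene [339.1 147.4] top [193.6 189.2]
(563, 180, 165) scene [337.6 149.5] top [197.7 189.2]
(563, 204, 190) scene [341.1 137.2] top [187.6 187.6]
315 135.0 145.0
341 138.0 149.0
365 141.0 152.0
```

Run:
```python
from h import *
np.set_printoptions(precision=1,suppress=True)
s,t=cam("scene"),cam("top")
p=env.state()["eef_pos"]; print(p,env.state()["tcp_rot"],env.tip_extent)
out=[]
for c,(x,y,w,h) in((t,(140,120,130,130)),(s,(280,40,130,130))):
    im=np.ascontiguousarray(cv2.resize(c["color"][y:y+h,x:x+w,::-1],(400,400),interpolation=cv2.INTER_CUBIC))
    for z,col in((-8,(0,255,0)),(70,(255,255,0))):
        u=(proj(c,p+[0,0,z])-[x,y])*400/130; cv2.circle(im,tuple(int(v) for v in u),3,col,-1)
    out.append(im)
cv2.imwrite("pics/g5.png",np.hstack(out))
```

```text
[562.3 192.3 298.8] [-3.1 -0.  -3. ] 8.0
```

View pics/g5.png

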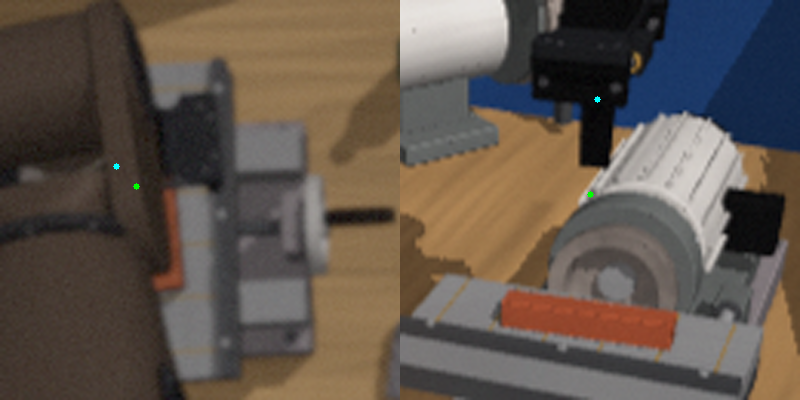

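The scene view shows the visible fingertips at crop (595,165), about 9 px above where the state pose puts them at (590,194). I'll measure the true tip offset from several known displacements.

```bash
cat >> h.py <<'E'
def tip():
    s=cam("scene"); p=env.state()["eef_pos"]; u=proj(s,p-[0,0,8]).round(1)
    g=cv2.cvtColor(s["color"],cv2.COLOR_RGB2GRAY); x,y=int(u[0]),int(u[1])
    m=(g<52); roi=(x-45,y-70,90,110)
    q=max(comps(s,m,50,roi),key=len); b=q[:,1].max(); lo=q[q[:,1]>b-4]
    print(p.round(1),"pred",u,"seen bottom",b,"cols",[ (r,q[q[:,1]==r][:,0].min(),q[q[:,1]==r][:,0].max(),int((q[:,1]==r).sum())) for r in (b,b-2,b-6,b-12)])
E
python3 -c "
from h import *
tip()"
```

```text
[562.4 192.3 298.8] pred [341.9 103.3] seen bottom 94.0 cols [(np.float64(94.0), np.float64(343.0), np.float64(346.0), 4), (np.float64(92.0), np.float64(338.0), np.float64(347.0), 10), (np.float64(88.0), np.float64(339.0), np.float64(348.0), 10), (np.float64(82.0), np.float64(339.0), np.float64(348.0), 10)]
```

Request:
{"op": "carry_out", "data": {"motion": [[0,0,30,0,1],[0,0,30,0,1],[0,0,0,0,1],[0,0,0,0,1],[0,0,0,0,1]]}}

```text
t: 4.95
eef_pos: [563.3, 192.5, 241.1]
tcp_rot: [3.141, 0.002, -3.027]
ft_force: [0.7, 0.2, -0.2]
opening: 0.001
grip_force: 0.0
```

```bash
python3 -c "
from h import *
tip()"
```

```text
[563.3 192.6 241.2] pred [340.8 124.2] seen bottom 116.0 cols [(np.float64(116.0), np.float64(344.0), np.float64(345.0), 2), (np.float64(114.0), np.float64(337.0), np.float64(346.0), 10), (np.float64(110.0), np.float64(337.0), np.float64(346.0), 10), (np.float64(104.0), np.float64(338.0), np.float64(347.0), 10)]
```

Request:
{"op": "carry_out", "data": {"motion": [[0,-40,0,0,1],[0,-40,0,0,1],[0,-40,0,0,1],[0,0,0,0,1],[0,0,0,0,1],[0,0,0,0,1]]}}

```text
t: 5.6
eef_pos: [576.6, 73.9, 240.4]
tcp_rot: [3.141, 0.001, -3.026]
ft_force: [0.2, 0.3, -1.0]
opening: 0.003
grip_force: 0.0
```

```bash
python3 -c "
from h import *
tip()
s=cam('scene'); crop(s,290,60,100,75,6,'pics/g6.png')"
```

```text
[576.5  74.2 240.3] pred [330.  146.2] seen bottom 137.0 cols [(np.float64(137.0), np.float64(329.0), np.float64(335.0), 7), (np.float64(135.0), np.float64(326.0), np.float64(335.0), 10), (np.float64(131.0), np.float64(326.0), np.float64(336.0), 11), (np.float64(125.0), np.float64(326.0), np.float64(336.0), 11)]
```

View pics/g6.png

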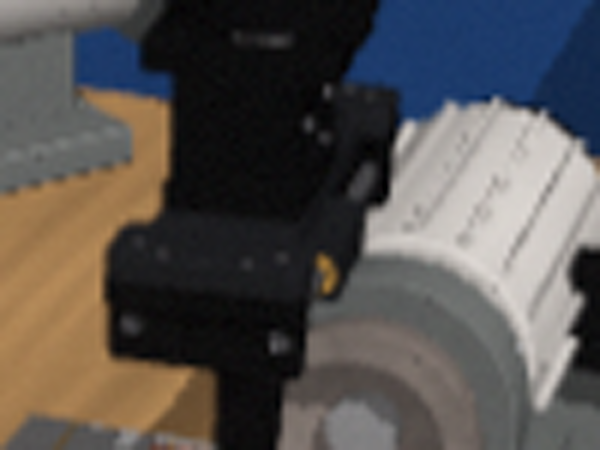

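Run:
```python
from h import *
from scipy.optimize import least_squares
np.set_printoptions(precision=1,suppress=True)
s=cam("scene")
P=np.array([[562.4,192.3,298.8],[563.3,192.6,241.2],[576.5,74.2,240.3]]);U=np.array([[342.8,94.3],[341.7,116.3],[331,137.6]])
f=lambda o:np.concatenate([proj(s,p+o)-u for p,u in zip(P,U)])
r=least_squares(f,[0,0,0]);print(r.x,r.fun, np.sqrt(np.diag(np.linalg.inv(r.jac.T@r.jac)))*.4)
for oz in (-8,10,20,30): print(oz,f(np.array([0,0,oz])))
```

```text
[ 1.2 -1.2 15.7] [ 0.1  0.2  0.1 -0.2 -0.2  0.1] [ 3.5 10.9  5.4]
-8 [-0.8  9.  -0.8  8.  -1.   8.6]
10 [-0.4  2.1 -0.4  1.6 -0.6  1.9]
20 [-0.1 -1.8 -0.1 -2.1 -0.4 -1.9]
30 [ 0.2 -5.7  0.1 -5.7 -0.2 -5.8]
```

Request:
{"op": "carry_out", "data": {"motion": [[0,40,0,0,0.54],[0,40,0,0,0.54],[0,39,0,0,0.54],[0,0,0,0,0.54],[0,0,30,0,0.54],[0,0,30,0,0.54],[0,0,15,0,0.54],[0,0,10,0,0.54],[0,0,0,0,0.54]]}}

```text
t: 6.65
eef_pos: [562.5, 191.4, 153.9]
tcp_rot: [-3.141, -0.002, -3.026]
ft_force: [0.7, -0.4, -0.1]
opening: 0.458
grip_force: 0.0
```

```bash
python3 -c "
from h import *
rel((563,191.7,155),186.6);tip()"
```

```text
t 6.7 pos [562.5 191.4 153.9] yaw -173.4 F [ 0.7 -0.4 -0.1] grip 0.0 open 43.50
turn 0.0  dx -0.6 dy 0.3 dz -1.1
[562.9 191.4 154.9] pred [338.6 153.3] seen bottom 150.0 cols [(np.float64(150.0), np.float64(337.0), np.float64(341.0), 5), (np.float64(148.0), np.float64(333.0), np.float64(341.0), 9), (np.float64(144.0), np.float64(333.0), np.float64(341.0), 9), (np.float64(138.0), np.float64(333.0), np.float64(342.0), 10)]
```

Request:
{"op": "carry_out", "data": {"motion": [[0,0,0,0,1],[0,0,0,0,1],[0,0,0,0,1],[0,0,0,0,1],[0,0,0,0,1],[0,0,0,0,1],[0,0,0,0,1]]}}

```text
t: 7.4
eef_pos: [563.1, 191.5, 155.5]
tcp_rot: [3.141, 0.001, -3.026]
ft_force: [0.2, -0.5, 5.9]
opening: 0.258
grip_force: 30.0
```

Request:
{"op": "carry_out", "data": {"motion": [[0,0,-10,0,1],[0,0,-30,0,1],[0,0,-30,0,1],[0,0,-30,0,1],[0,0,0,0,1],[0,0,0,0,1]]}}

```text
t: 8.0
eef_pos: [562.6, 191.3, 254.9]
tcp_rot: [3.142, 0.0, -3.026]
ft_force: [-0.3, -0.2, -2.4]
opening: 0.262
grip_force: 30.0
```

```bash
python3 -c "
from h import *
rel((425.8,-108.5,180),82.4)
s,t=cam('scene'),cam('top')
for n,c,z,roi in(('s',s,265,(280,60,130,100)),):
    h=hsv(c); m=(h[:,:,0]<11)&(h[:,:,1]>150)&(h[:,:,2]>80)
    for p in comps(c,m,60,roi): print(n,p.mean(0),p.min(0),p.max(0),len(p))
"
```

```text
t 8.0 pos [562.6 191.3 254.9] yaw -173.4 F [-0.3 -0.2 -2.4] grip 30.0 open 24.88
turn 104.2  dx -315.3 dy -95.9 dz 74.9
s [324.61654135 106.63909774] [314. 100.] [335. 113.] 266
s [358.21325648 110.60230548] [337. 103.] [373. 118.] 347
```

Request:
{"op": "carry_out", "data": {"motion": [[0,0,0,8.55,1],[0,0,0,8.55,1],[0,0,0,8.55,1],[0,0,0,8.55,1],[0,0,0,8.55,1],[0,0,0,8.55,1],[0,0,0,8.55,1],[0,0,0,8.55,1],[0,0,0,8.55,1],[0,0,0,8.55,1],[0,0,0,8.55,1],[0,0,0,8.55,1]]}}

```text
t: 9.3
eef_pos: [562.3, 191.3, 253.3]
tcp_rot: [-3.139, 0.001, 1.46]
ft_force: [0.3, 1.0, -2.3]
opening: 0.262
grip_force: 30.0
```

Request:
{"op": "carry_out", "data": {"motion": [[0,0,0,1.6,1],[-31.5,-9.6,0,0,1],[-31.5,-9.6,0,0,1],[-31.5,-9.6,0,0,1],[-31.5,-9.6,0,0,1],[-31.5,-9.6,0,0,1],[-31.5,-9.6,0,0,1],[-31.5,-9.6,0,0,1],[-31.5,-9.6,15,0,1],[-31.5,-9.6,30,0,1],[-31.5,-9.6,30,0,1],[0,0,0,0,1]]}}

```text
t: 10.5
eef_pos: [423.0, -109.7, 176.5]
tcp_rot: [-3.135, -0.001, 1.439]
ft_force: [-0.0, 0.6, -1.5]
opening: 0.259
grip_force: 30.0
```

```bash
python3 -c "
from h import *
rel((425.8,-108.5,-4),82.4)"
```

```text
t 10.5 pos [ 423.  -109.7  176.5] yaw 82.4 F [-0.   0.6 -1.5] grip 30.0 open 24.63
turn 0.0  dx 1.6 dy 2.6 dz 180.5
```

Request:
{"op": "carry_out", "data": {"motion": [[1.6,2.6,30,0,1],[0,0,40,0,1],[0,0,40,0,1],[0,0,35,0,1],[0,0,20,0,1],[0,0,10,0,1],[0,0,4,0,1],[0,0,0,0,1],[0,0,0,0,1]]}}

```text
t: 11.4
eef_pos: [429.3, -107.0, 1.6]
tcp_rot: [3.14, 0.0, 1.439]
ft_force: [-0.0, 0.3, -2.7]
opening: 0.26
grip_force: 30.0
```

Request:
{"op": "carry_out", "data": {"motion": [[0,0,1,0,1],[0,0,0,0,1]]}}

```text
t: 11.6
eef_pos: [429.1, -107.0, 0.4]
tcp_rot: [3.14, 0.0, 1.438]
ft_force: [-0.5, 0.2, -2.1]
opening: 0.261
grip_force: 30.0
```

Request:
{"op": "carry_out", "data": {"motion": [[0,0,0,0,0.58],[0,0,0,0,0.58],[0,0,0,0,0.58],[0,0,-10,0,0.58],[0,0,-40,0,0.58],[0,0,-40,0,0.58],[0,0,-40,0,0.58],[0,0,-40,0,0.58],[0,0,0,0,0.58]]}}

```text
t: 12.5
eef_pos: [430.4, -107.4, 174.7]
tcp_rot: [3.133, 0.002, 1.438]
ft_force: [0.1, 0.0, -0.7]
opening: 0.423
grip_force: 0.0
```

Run:
```python
from h import *
np.set_printoptions(precision=1,suppress=True)
s,t=cam("scene"),cam("top")
for n,c,roi in(("top",t,(250,210,90,60)),("scene",s,(190,200,110,90))):
    h=hsv(c); m=(h[:,:,0]<11)&(h[:,:,1]>150)&(h[:,:,2]>60)
    for p in comps(c,m,40,roi): P=np.array([plane(c,x,29 if n=="top" else 20) for x in p]); e=ext(P); print(n,e[0],e[1],e[2])
print("TOP tools"); [print(*x) for x in tools(t,(335,165,65,100))]
print("SCENE tools"); [print(*x) for x in tools(s,(160,275,125,100))]
rel((430,-270,150),-7.5)
```

```text
scene [ 429.3 -111.5] [-0.1 -1. ] [159.4  37.6]
TOP tools
[ 664.8 -297.9] -40.640483975286415 [32.8 25.1] 59
[ 597.4 -387.5] 15.349154663944935 [115.1  14.1] 120
[ 620.8 -240.9] 4.325239053545647 [44.3 10.8] 34
[ 581.7 -300.9] 14.781937690473406 [115.7  14.2] 131
[ 441.1 -269.5] -7.3261813516698435 [116.4  14.9] 150
[ 431.8 -372.8] -15.190600132498638 [116.5  15.2] 143
SCENE tools
[ 576.2 -201.8] 114.76715568533211 [87.3  5. ] 89
[ 439.5 -269.2] -7.702051380316237 [120.8  21.6] 337
[ 430.5 -371.4] -15.530585634068181 [123.2  18.8] 381
[ 570.2 -302.9] 14.519943477289589 [101.1  24.3] 429
[ 595.3 -386.9] 14.783401121230744 [118.9  22.3] 561
t 12.6 pos [ 428.8 -106.9  170.8] yaw 82.4 F [-0.2 -0.7 -1.1] grip 0.0 open 40.19
turn 89.9  dx 22.5 dy 161.6 dz 20.8
```

Request:
{"op": "carry_out", "data": {"motion": [[0,0,0,8.17,0.58],[0,0,0,8.17,0.58],[0,0,0,8.17,0.58],[0,0,0,8.17,0.58],[0,0,0,8.17,0.58],[0,0,0,8.17,0.58],[0,0,0,8.17,0.58],[0,0,0,8.17,0.58],[0,0,0,8.17,0.58],[0,0,0,8.17,0.58],[0,0,0,8.2,0.58]]}}

```text
t: 13.7
eef_pos: [428.0, -106.6, 168.5]
tcp_rot: [-3.141, 0.003, -0.137]
ft_force: [-0.6, -0.2, -0.1]
opening: 0.419
grip_force: 0.0
```

Request:
{"op": "carry_out", "data": {"motion": [[4.6,32,0,0,0.58],[4.6,32,0,0,0.58],[4.6,32,0,0,0.58],[4.6,32,0,0,0.58],[4.6,32,0,0,0.58],[0,0,40,0,0.58],[0,0,40,0,0.58],[0,0,30,0,0.58],[0,0,0,0,0.58],[0,0,0,0,0.58]]}}

```text
t: 14.7
eef_pos: [430.4, -268.2, 59.4]
tcp_rot: [-3.14, 0.002, -0.131]
ft_force: [-0.2, 0.3, 0.3]
opening: 0.419
grip_force: 0.0
```

```bash
python3 -c "
from h import *
rel((430.6,-268.1,-8),-7.5)"
```

```text
t 14.7 pos [ 430.4 -268.2   59.4] yaw -7.5 F [-0.2  0.3  0.3] grip 0.0 open 39.83
turn 0.0  dx 0.2 dy -0.1 dz 67.4
```

Request:
{"op": "carry_out", "data": {"motion": [[0,0,35,0,0.58],[0,0,20,0,0.58],[0,0,8,0,0.58],[0,0,3,0,0.58],[0,0,0,0,0.58],[0,0,0,0,0.58]]}}

```text
t: 15.3
eef_pos: [431.2, -268.8, -5.1]
tcp_rot: [3.141, -0.001, -0.131]
ft_force: [-0.6, 0.1, 0.4]
opening: 0.418
grip_force: 0.0
```

Request:
{"op": "carry_out", "data": {"motion": [[0,0,0,0,1],[0,0,0,0,1],[0,0,0,0,1],[0,0,0,0,1],[0,0,0,0,1],[0,0,0,0,1],[0,0,0,0,1],[0,0,0,0,1]]}}

```text
t: 16.1
eef_pos: [430.8, -268.5, -6.0]
tcp_rot: [3.142, -0.0, -0.131]
ft_force: [-0.7, 0.4, 6.1]
opening: 0.167
grip_force: 30.0
```

Request:
{"op": "carry_out", "data": {"motion": [[0,0,-8,0,1],[0,0,-30,0,1],[0,0,-42,0,1],[0,0,-42,0,1],[0,0,-42,0,1],[0,0,-42,0,1],[0,0,-40,0,1],[0,0,0,-8.35,1],[0,0,0,-8.35,1],[0,0,0,-8.35,1],[0,0,0,-8.35,1],[0,0,0,-8.35,1]]}}

```text
t: 17.3
eef_pos: [430.3, -268.2, 239.9]
tcp_rot: [-3.141, 0.0, 0.604]
ft_force: [0.3, 0.1, -1.8]
opening: 0.162
grip_force: 30.0
```

Request:
{"op": "carry_out", "data": {"motion": [[0,0,0,-8.35,1],[0,0,0,-8.35,1],[0,0,0,-8.35,1],[0,0,0,-8.35,1],[0,0,0,-8.35,1],[0,0,0,-8.35,1],[0,0,0,-8.35,1],[38.5,3.6,0,0,1],[38.5,3.6,0,0,1],[38.5,3.6,0,0,1],[38.5,3.6,0,0,1],[38.5,3.6,0,0,1]]}}

```text
t: 18.5
eef_pos: [439.0, -73.8, 240.0]
tcp_rot: [-3.141, -0.0, 1.618]
ft_force: [1.1, -0.1, -1.9]
opening: 0.166
grip_force: 30.0
```

Request:
{"op": "carry_out", "data": {"motion": [[38.5,3.6,0,0,1],[38.5,3.6,0,0,1],[38.5,3.6,0,0,1],[38.5,3.6,0,0,1],[38.5,3.6,0,0,1],[38.5,3.6,0,0,1],[38.5,3.6,0,0,1],[0,0,0,0,1],[0,0,0,0,1],[0,0,0,0,1]]}}

```text
t: 19.5
eef_pos: [451.8, 194.3, 239.8]
tcp_rot: [-3.141, 0.0, 1.617]
ft_force: [-1.0, -0.2, -2.1]
opening: 0.162
grip_force: 30.0
```

```bash
python3 -c "
from h import *
rel((452,195.5,161),92.7)
s,t=cam('scene'),cam('top')
print('TOP tools'); [print(*x) for x in tools(t,(335,165,65,100))]
k=lambda c,x,y,w,h:cv2.resize(c['color'][y:y+h,x:x+w,::-1],(400,400),interpolation=cv2.INTER_CUBIC)
cv2.imwrite('pics/p7.png',np.hstack([k(t,160,120,130,130),k(s,260,60,130,130)]))
"
```

```text
t 19.5 pos [451.8 194.3 239.8] yaw 92.7 F [-1.  -0.2 -2.1] grip 30.0 open 15.42
turn -0.0  dx 1.2 dy 0.2 dz 78.8
TOP tools
[ 664.76886021 -297.85312502] -40.640483975286415 [32.81848858 25.07481475] 59
[ 597.3325847  -387.32966283] 15.587955759101137 [115.10935079  13.13201902] 118
[ 620.80017935 -241.0778854 ] 4.15048590586842 [44.25408663 11.05465079] 34
[ 580.99826176 -301.35977462] 15.294775362534454 [115.75476445  13.65968973] 126
[ 431.39782172 -373.03802564] -15.129986122388058 [117.25960997  15.33194914] 142
```

View pics/p7.png

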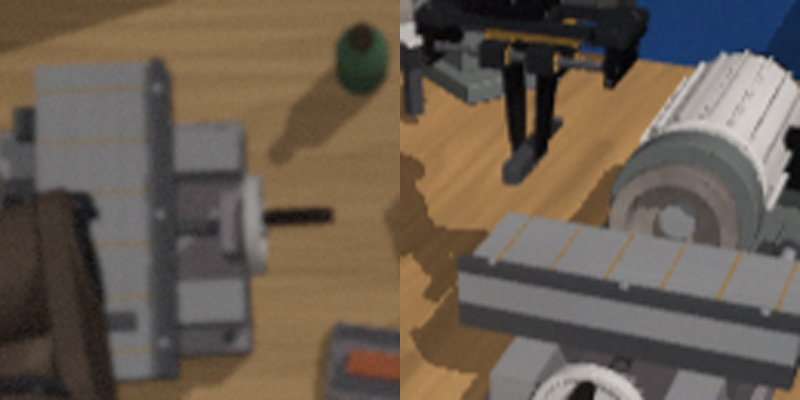

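The view shows the tool held level with its butt towards the rail, butt end at scene crop (515,178). The stick lies in the tray.

Request:
{"op": "carry_out", "data": {"motion": [[0,0,40,0,1],[0,0,25,0,1],[0,0,9,0,1],[0,0,4,0,1],[0,0,0,0,1],[0,0,0,0,1]]}}

```text
t: 20.2
eef_pos: [452.7, 195.0, 162.8]
tcp_rot: [3.14, -0.0, 1.618]
ft_force: [-0.2, -0.4, -1.9]
opening: 0.16
grip_force: 30.0
```

Request:
{"op": "carry_out", "data": {"motion": [[0,0,1.5,0,1],[0,0,0,0,1],[0,0,0,0,1]]}}

```text
t: 20.5
eef_pos: [452.2, 195.1, 160.6]
tcp_rot: [3.141, -0.0, 1.618]
ft_force: [-0.0, -0.5, -1.0]
opening: 0.168
grip_force: 30.0
```

Request:
{"op": "carry_out", "data": {"motion": [[-1,0,0,0,1],[-1,0,0,0,1],[0,0,0,0,1],[0,0,0,0,1]]}}

```text
t: 20.9
eef_pos: [452.2, 193.0, 160.3]
tcp_rot: [3.142, -0.0, 1.618]
ft_force: [-0.2, -0.5, -2.2]
opening: 0.166
grip_force: 30.0
```

Request:
{"op": "carry_out", "data": {"motion": [[-1,0,0,0,1],[-1,0,0,0,1],[0,0,0,0,1],[0,0,0,0,1]]}}

```text
t: 21.3
eef_pos: [452.3, 191.0, 160.3]
tcp_rot: [3.142, -0.0, 1.618]
ft_force: [-0.1, 0.1, -1.5]
opening: 0.166
grip_force: 30.0
```

Request:
{"op": "carry_out", "data": {"motion": [[-1,0,0,0,1],[-1,0,0,0,1],[0,0,0,0,1],[0,0,0,0,1]]}}

```text
t: 21.7
eef_pos: [452.4, 189.0, 160.4]
tcp_rot: [3.142, -0.0, 1.618]
ft_force: [-0.8, -0.4, -0.9]
opening: 0.164
grip_force: 30.0
```

Request:
{"op": "carry_out", "data": {"motion": [[-1,0,0,0,1],[-1,0,0,0,1],[0,0,0,0,1],[0,0,0,0,1]]}}

```text
t: 22.1
eef_pos: [452.5, 187.2, 160.4]
tcp_rot: [3.141, -0.0, 1.618]
ft_force: [-0.2, 4.0, -1.8]
opening: 0.166
grip_force: 30.0
```

Request:
{"op": "carry_out", "data": {"motion": [[-1,0,0,0,1],[-1,0,0,0,1],[0,0,0,0,1],[0,0,0,0,1]]}}

```text
t: 22.5
eef_pos: [452.7, 187.1, 160.7]
tcp_rot: [3.14, -0.004, 1.617]
ft_force: [-2.2, 17.7, 0.6]
opening: 0.161
grip_force: 30.0
```

Request:
{"op": "carry_out", "data": {"motion": [[1.3,0,0,0,1],[0,0,1.2,0,1],[0,0,0,0,1],[0,0,0,0,1]]}}

```text
t: 22.9
eef_pos: [452.7, 187.3, 159.6]
tcp_rot: [3.141, -0.002, 1.618]
ft_force: [-1.6, 9.8, 3.3]
opening: 0.163
grip_force: 30.0
```

Request:
{"op": "carry_out", "data": {"motion": [[0,0,0,0,0.75],[0,0,0,0,0.75],[0,0,0,0,0.75],[0,0,0,0,0.75],[0,0,-10,0,0.75],[0,0,-40,0,0.65],[0,0,-40,0,0.58],[0,0,0,0,0.58]]}}

```text
t: 23.7
eef_pos: [454.3, 186.8, 254.3]
tcp_rot: [3.133, -0.002, 1.618]
ft_force: [-0.4, -0.4, 0.4]
opening: 0.404
grip_force: 0.0
```

```bash
python3 -c "
from h import *
rel((421.4,-369.3,150),-15.4)
t=cam('top')
print('TOP tools'); [print(*x) for x in tools(t,(335,165,65,100))]
print('turn -100 then to',)
"
```

```text
t 23.7 pos [454.3 186.8 254.3] yaw 92.7 F [-0.4 -0.4  0.4] grip 0.0 open 38.39
turn 108.1  dx 116.0 dy 544.8 dz 104.3
TOP tools
[ 663.84699276 -296.99729646] 143.64548400159273 [30.65051177 24.91175846] 58
[ 620.78186551 -241.01527579] 3.8607693771237654 [44.33215249 10.70966507] 33
[ 581.42852518 -301.33813146] 14.97457689940287 [114.87924566  13.93229172] 129
[ 589.78427715 -389.85583374] 15.602720725197342 [97.70604466 14.0031044 ] 103
[ 431.3176494  -372.37641661] -15.178425050846412 [116.75889122  15.11806436] 142
turn -100 then to
```

Request:
{"op": "carry_out", "data": {"motion": [[-42.65,-4.4,0,0,0.58],[-42.65,-4.4,0,0,0.58],[-42.65,-4.4,0,0,0.58],[-42.65,-4.4,0,0,0.58],[-42.65,-4.4,0,0,0.58],[-42.65,-4.4,0,0,0.58],[-42.65,-4.4,0,0,0.58],[-42.65,-4.4,0,0,0.58],[-42.65,-4.4,0,0,0.58],[-42.65,-4.4,0,0,0.58],[-42.65,-4.4,0,0,0.58],[-42.65,-4.4,0,0,0.58]]}}

```text
t: 24.95
eef_pos: [423.0, -329.0, 248.2]
tcp_rot: [-3.141, -0.001, 1.618]
ft_force: [0.8, 0.9, -0.2]
opening: 0.423
grip_force: 0.0
```

Request:
{"op": "carry_out", "data": {"motion": [[-42.65,-4.4,0,0,0.58],[0,0,14,8.315,0.58],[0,0,14,8.315,0.58],[0,0,14,8.315,0.58],[0,0,14,8.315,0.58],[0,0,14,8.315,0.58],[0,0,14,8.315,0.58],[0,0,14,8.315,0.58],[0,0,14,8.315,0.58],[0,0,14,8.315,0.58],[0,0,14,8.315,0.58],[0,0,14,8.315,0.58]]}}

```text
t: 26.15
eef_pos: [421.0, -369.7, 93.7]
tcp_rot: [-3.14, 0.001, 0.015]
ft_force: [0.4, -0.5, 0.5]
opening: 0.418
grip_force: 0.0
```

Request:
{"op": "carry_out", "data": {"motion": [[0,0,14,8.315,0.58],[0,0,14,8.315,0.58],[0,0,0,0,0.58],[0,0,0,0,0.58],[0,0,0,0,0.58]]}}

```text
t: 26.65
eef_pos: [421.6, -370.3, 67.5]
tcp_rot: [3.141, -0.0, -0.265]
ft_force: [0.3, 0.1, 1.1]
opening: 0.418
grip_force: 0.0
```

```bash
python3 -c "
from h import *
np.set_printoptions(precision=1,suppress=True)
s,t=cam('scene'),cam('top')
print('TOP tools'); [print(*x) for x in tools(t,(335,165,65,100))]
print('SCENE tools'); [print(*x) for x in tools(s,(160,275,125,100))]
rel((421.5,-369.5,-6),-15.4)
"
```

```text
TOP tools
[ 664.4 -298.6] -43.861306438552994 [32.8 26.4] 61
[ 596.8 -387.7] 15.796690457456426 [113.6  14.4] 130
[ 620.8 -241.1] 3.47451204990495 [44.3 10.6] 34
[ 580.5 -301.2] 14.819289873495816 [116.3  15.1] 143
[ 407.1 -323.2] 103.9249200230965 [189.7 147.8] 874
SCENE tools
[ 317.2 -288.9] 87.3593503566525 [56.5 38.7] 137
[ 576.3 -201.9] 114.86724986127099 [87.6  4.8] 90
[ 430.1 -371.3] -15.47218392189138 [122.   18.8] 377
[ 569.9 -303. ] 14.382487674952193 [100.5  24.3] 428
[ 595.3 -387. ] 14.844592258873261 [118.9  22.2] 558
t 26.8 pos [ 421.6 -370.3   67.7] yaw -15.3 F [-0.3 -0.3 -0.2] grip 0.0 open 39.99
turn 0.1  dx -0.4 dy -0.8 dz 73.7
```

Tool D is still in place, so descend, grip and carry it to slot -35.

Request:
{"op": "carry_out", "data": {"motion": [[0,-0.5,35,0,0.58],[0,0,25,0,0.58],[0,0,10,0,0.58],[0,0,3,0,0.58],[0,0,0,0,0.58],[0,0,0,0,1],[0,0,0,0,1],[0,0,0,0,1],[0,0,0,0,1],[0,0,0,0,1],[0,0,0,0,1],[0,0,0,0,1]]}}

```text
t: 27.95
eef_pos: [421.8, -369.9, -5.4]
tcp_rot: [3.141, -0.001, -0.269]
ft_force: [0.2, 0.6, 6.7]
opening: 0.165
grip_force: 30.0
```

Request:
{"op": "carry_out", "data": {"motion": [[0,0,-8,0,1],[0,0,-30,0,1],[0,0,-42,0,1],[0,0,-42,0,1],[0,0,-42,0,1],[0,0,-42,0,1],[0,0,-40,0,1],[0,0,0,0,1],[0,0,0,0,1]]}}

```text
t: 28.85
eef_pos: [421.4, -369.5, 240.4]
tcp_rot: [3.141, -0.001, -0.269]
ft_force: [0.2, 0.2, -2.6]
opening: 0.164
grip_force: 30.0
```

```bash
python3 -c "
from h import *
ex=np.array([.99889,.0471]);ey=np.array([-.0471,.99889])
for sx in(-35,35,105): print(sx,(565.7+sx)*ex+171.5*ey)
p=(565.7-35)*ex+171.5*ey
rel((*p,240),92.7)
"
```

```text
-35 [522.033273 196.305605]
35 [591.955573 199.602605]
105 [661.877873 202.899605]
t 28.9 pos [ 421.4 -369.5  240.4] yaw -15.4 F [ 0.2  0.2 -2.6] grip 30.0 open 15.58
turn -108.1  dx 560.4 dy 127.2 dz 0.4
```

Request:
{"op": "carry_out", "data": {"motion": [[0,0,0,-8.315,1],[0,0,0,-8.315,1],[0,0,0,-8.315,1],[0,0,0,-8.315,1],[0,0,0,-8.315,1],[0,0,0,-8.315,1],[0,0,0,-8.315,1],[0,0,0,-8.315,1],[0,0,0,-8.315,1],[0,0,0,-8.315,1],[0,0,0,-8.315,1],[0,0,0,-8.315,1]]}}

```text
t: 30.05
eef_pos: [421.0, -369.1, 237.9]
tcp_rot: [-3.139, -0.003, 1.479]
ft_force: [-0.1, 0.7, -2.5]
opening: 0.161
grip_force: 30.0
```

Request:
{"op": "carry_out", "data": {"motion": [[0,0,0,-8.315,1],[40,9.1,0,0,1],[40,9.1,0,0,1],[40,9.1,0,0,1],[40,9.1,0,0,1],[40,9.1,0,0,1],[40,9.1,0,0,1],[40,9.1,0,0,1],[40,9.1,0,0,1],[40,9.1,0,0,1],[40,9.1,0,0,1],[40,9.1,0,0,1]]}}

```text
t: 31.25
eef_pos: [500.1, 76.2, 238.3]
tcp_rot: [-3.138, -0.0, 1.618]
ft_force: [0.4, -1.3, -1.9]
opening: 0.163
grip_force: 30.0
```

Request:
{"op": "carry_out", "data": {"motion": [[40,9.1,0,0,1],[40,9.1,0,0,1],[40,9.1,0,0,1],[0,0,0,0,1],[0,0,0,0,1],[0,0,0,0,1]]}}

```text
t: 31.85
eef_pos: [521.9, 194.9, 239.0]
tcp_rot: [-3.139, 0.001, 1.617]
ft_force: [0.5, -0.4, -2.6]
opening: 0.163
grip_force: 30.0
```

```bash
python3 -c "
from h import *
rel((522,196.3,161.5),92.7)
"
```

```text
t 31.9 pos [521.9 194.9 239. ] yaw 92.7 F [ 0.5 -0.4 -2.6] grip 30.0 open 15.44
turn -0.0  dx 1.4 dy 0.1 dz 77.5
```

Request:
{"op": "carry_out", "data": {"motion": [[0,0,40,0,1],[0,0,25,0,1],[0,0,9,0,1],[0,0,3.5,0,1],[0,0,0,0,1],[0,0,0,0,1]]}}

```text
t: 32.45
eef_pos: [523.1, 195.6, 163.8]
tcp_rot: [3.14, -0.0, 1.618]
ft_force: [-1.4, 0.4, -1.5]
opening: 0.164
grip_force: 30.0
```

Request:
{"op": "carry_out", "data": {"motion": [[-1,0,0,0,1],[-1,0,0,0,1],[0,0,0,0,1],[0,0,0,0,1]]}}

```text
t: 32.85
eef_pos: [522.6, 193.7, 162.8]
tcp_rot: [3.141, -0.0, 1.618]
ft_force: [-0.5, -0.1, -1.5]
opening: 0.165
grip_force: 30.0
```

Request:
{"op": "carry_out", "data": {"motion": [[-1,0,0,0,1],[-0.5,0,0,0,1],[0,0,0,0,1],[0,0,0,0,1]]}}

```text
t: 33.25
eef_pos: [522.7, 192.2, 162.6]
tcp_rot: [3.142, -0.0, 1.618]
ft_force: [0.6, -0.4, -1.7]
opening: 0.164
grip_force: 30.0
```

Request:
{"op": "carry_out", "data": {"motion": [[-1,0,0,0,1],[0,0,0,0,1],[0,0,0,0,1]]}}

```text
t: 33.55
eef_pos: [522.7, 191.2, 162.7]
tcp_rot: [3.141, -0.0, 1.618]
ft_force: [-0.2, 1.6, -1.3]
opening: 0.162
grip_force: 30.0
```

Lower by 2 mm, then press lightly against the rail.

Request:
{"op": "carry_out", "data": {"motion": [[0,0,2.2,0,1],[0,0,0,0,1],[-0.5,0,0,0,1],[0,0,0,0,1],[0,0,0,0,1]]}}

```text
t: 34.05
eef_pos: [522.8, 191.2, 160.5]
tcp_rot: [3.141, -0.001, 1.618]
ft_force: [1.0, 5.0, -1.6]
opening: 0.16
grip_force: 30.0
```

Request:
{"op": "carry_out", "data": {"motion": [[-0.5,0,0,0,1],[0,0,0,0,1],[0,0,0,0,1]]}}

```text
t: 34.35
eef_pos: [522.9, 191.2, 160.6]
tcp_rot: [3.141, -0.002, 1.618]
ft_force: [-0.1, 7.9, -1.6]
opening: 0.164
grip_force: 30.0
```

Request:
{"op": "carry_out", "data": {"motion": [[0.3,0,1,0,1],[0,0,0,0,1],[0,0,0,0,0.75],[0,0,0,0,0.75],[0,0,0,0,0.75],[0,0,0,0,0.75],[0,0,-10,0,0.75],[0,0,-40,0,0.65],[0,0,-40,0,0.58],[0,0,0,0,0.58]]}}

```text
t: 35.35
eef_pos: [524.6, 190.9, 255.1]
tcp_rot: [3.133, -0.002, 1.618]
ft_force: [1.1, -0.6, -1.2]
opening: 0.404
grip_force: 0.0
```

Request:
{"op": "carry_out", "data": {"motion": [[-41.4,2.1,0,0,0.58],[-41.4,2.1,0,0,0.58],[-41.4,2.1,0,0,0.58],[-41.4,2.1,0,0,0.58],[-41.4,2.1,0,0,0.58],[-41.4,2.1,0,0,0.58],[-41.4,2.1,0,0,0.58],[-41.4,2.1,0,0,0.58],[-41.4,2.1,0,0,0.58],[-41.4,2.1,0,0,0.58],[-41.4,2.1,0,0,0.58],[-41.4,2.1,0,0,0.58]]}}

```text
t: 36.55
eef_pos: [571.0, -306.4, 249.3]
tcp_rot: [-3.141, -0.0, 1.618]
ft_force: [1.0, 0.4, 0.2]
opening: 0.42
grip_force: 0.0
```

Request:
{"op": "carry_out", "data": {"motion": [[0,0,18,7.79,0.58],[0,0,18,7.79,0.58],[0,0,18,7.79,0.58],[0,0,18,7.79,0.58],[0,0,18,7.79,0.58],[0,0,18,7.79,0.58],[0,0,18,7.79,0.58],[0,0,18,7.79,0.58],[0,0,18,7.79,0.58],[0,0,18,7.79,0.58],[0,0,0,0,0.58],[0,0,0,0,0.58]]}}

```text
t: 37.75
eef_pos: [571.3, -304.6, 69.6]
tcp_rot: [-3.141, 0.0, 0.262]
ft_force: [-0.6, 0.1, -0.2]
opening: 0.42
grip_force: 0.0
```

```bash
python3 -c "
from h import *
np.set_printoptions(precision=1,suppress=True)
s,t=cam('scene'),cam('top')
print('TOP tools'); [print(*x) for x in tools(t,(335,165,65,100))]
print('SCENE tools'); [print(*x) for x in tools(s,(160,275,125,100))]
print('chuck tools TOP z173'); [print(*x) for x in tools(t,(160,195,48,50),173)]
rel((571.8,-303.6,-6),14.8)
"
```

```text
TOP tools
[ 644.4 -321.3] -119.26543858995014 [87.6 30.2] 104
[ 613.4 -250.9] 10.925675179415512 [58.4 33.1] 98
[ 617.  -387.3] -127.71028517462722 [46.6 13.2] 47
[ 469.  -245.5] -39.244834690966336 [44.  18.4] 40
[ 388. -310.] -103.91458868791736 [162.  99.] 679
SCENE tools
[ 498.4 -234. ] -152.97567158410075 [105.3  89.3] 1074
[ 576.1 -202. ] 114.95349168613927 [87.5  5. ] 91
[ 569.9 -302.9] 14.277636120688209 [101.6  24.4] 434
[ 595.3 -386.9] 14.749878271560217 [118.9  22.3] 559
chuck tools TOP z173
[478.5 213.4] -145.4941036624291 [167.9 154.5] 2309
t 37.9 pos [ 571.7 -304.8   70.4] yaw 15.0 F [-0.5 -0.1 -0.3] grip 0.0 open 39.93
turn 0.2  dx 0.4 dy -1.2 dz 76.4
```

Request:
{"op": "carry_out", "data": {"motion": [[0,-1,35,0,0.58],[0,0,25,0,0.58],[0,0,12,0,0.58],[0,0,4,0,0.58],[0,0,0,0,0.58],[0,0,0,0,1],[0,0,0,0,1],[0,0,0,0,1],[0,0,0,0,1],[0,0,0,0,1],[0,0,0,0,1],[0,0,0,0,1]]}}

```text
t: 39.05
eef_pos: [571.3, -303.8, -6.0]
tcp_rot: [3.141, -0.001, 0.258]
ft_force: [-0.3, 0.8, 5.6]
opening: 0.166
grip_force: 30.0
```

Request:
{"op": "carry_out", "data": {"motion": [[0,0,-8,0,1],[0,0,-30,0,1],[0,0,-42,0,1],[0,0,-42,0,1],[0,0,-42,0,1],[0,0,-42,0,1],[0,0,-40,0,1],[0,0,0,0,1],[0,0,0,0,1]]}}

```text
t: 39.95
eef_pos: [570.8, -303.5, 239.9]
tcp_rot: [3.141, -0.001, 0.258]
ft_force: [-0.9, 0.5, -2.2]
opening: 0.161
grip_force: 30.0
```

```bash
python3 -c "
from h import *
rel((592,199.2,240),92.7)
np.set_printoptions(precision=1,suppress=True)
t=cam('top')
g=cv2.cvtColor(t['color'],cv2.COLOR_RGB2GRAY)
print(g[190:240,180]); print(g[190:240,190]);print(g[190:240,200])
"
```

```text
t 40.0 pos [ 570.8 -303.5  239.9] yaw 14.8 F [-0.9  0.5 -2.2] grip 30.0 open 15.28
turn -77.9  dx 501.1 dy 44.8 dz -0.1
[129 129 127 128 128 127 129 128 128 125 124 115  93  72  61  66  84  95
 103 114 121 128 130 129 128 128 129 126 126 130 128 130 128 130 127 121
 106  82  70  66  75  91 104 116 126 128 130 129 131 131]
[129 128 131 131 131 131 128 130 126 120  98  77  71  72  73  69  72  82
  91 101 117 124 126 126 130 127 128 129 126 123 127 129 129 127 119  97
  77  70  67  66  71  79  91  99 109 121 128 128 129 129]
[131 130 127 130 130 131 127 129 122 113  84  71  69  70  60  62  73  87
  98 109 120 126 128 125 127 125 124 125 124 127 125 126 124 117  93  80
  73  71  71  63  72  83  94 102 115 125 128 128 128 128]
```

Request:
{"op": "carry_out", "data": {"motion": [[0,0,0,-7.79,1],[0,0,0,-7.79,1],[0,0,0,-7.79,1],[0,0,0,-7.79,1],[0,0,0,-7.79,1],[0,0,0,-7.79,1],[0,0,0,-7.79,1],[0,0,0,-7.79,1],[0,0,0,-7.79,1],[0,0,0,-7.79,1]]}}

```text
t: 41.0
eef_pos: [570.4, -303.2, 237.2]
tcp_rot: [-3.139, -0.002, 1.623]
ft_force: [-0.8, -0.9, -2.3]
opening: 0.165
grip_force: 30.0
```

Request:
{"op": "carry_out", "data": {"motion": [[41.75,3.7,0,0,1],[41.75,3.7,0,0,1],[41.75,3.7,0,0,1],[41.75,3.7,0,0,1],[41.75,3.7,0,0,1],[41.75,3.7,0,0,1],[41.75,3.7,0,0,1],[41.75,3.7,0,0,1],[41.75,3.7,0,0,1],[41.75,3.7,0,0,1],[41.75,3.7,0,0,1],[41.75,3.7,0,0,1]]}}

```text
t: 42.2
eef_pos: [591.0, 200.5, 237.5]
tcp_rot: [-3.138, 0.001, 1.618]
ft_force: [0.7, -0.6, -2.0]
opening: 0.164
grip_force: 30.0
```

Request:
{"op": "carry_out", "data": {"motion": [[0,0,0,0,1],[0,0,0,0,1],[0,0,0,0,1]]}}

```text
t: 42.5
eef_pos: [591.5, 198.1, 238.3]
tcp_rot: [-3.14, 0.0, 1.617]
ft_force: [0.0, 0.2, -1.8]
opening: 0.161
grip_force: 30.0
```

```bash
python3 -c "
from h import *
rel((592,199.2,161.5),92.7)
"
```

```text
t 42.5 pos [591.5 198.1 238.3] yaw 92.7 F [ 0.   0.2 -1.8] grip 30.0 open 15.30
turn -0.0  dx 1.1 dy 0.6 dz 76.8
```

Request:
{"op": "carry_out", "data": {"motion": [[1,0.6,40,0,1],[0,0,25,0,1],[0,0,9,0,1],[0,0,4,0,1],[0,0,0,0,1],[0,0,0,0,1]]}}

```text
t: 43.1
eef_pos: [593.0, 199.8, 162.7]
tcp_rot: [3.14, -0.0, 1.618]
ft_force: [-1.0, -0.4, -2.4]
opening: 0.163
grip_force: 30.0
```

Request:
{"op": "carry_out", "data": {"motion": [[-1,0,0.5,0,1],[-1,0,0.5,0,1],[-0.5,0,0,0,1],[0,0,0,0,1],[0,0,0,0,1]]}}

```text
t: 43.6
eef_pos: [592.5, 197.5, 160.5]
tcp_rot: [3.141, -0.0, 1.618]
ft_force: [-0.5, -0.5, -1.9]
opening: 0.161
grip_force: 30.0
```

Request:
{"op": "carry_out", "data": {"motion": [[-1,0,0,0,1],[-0.5,0,0,0,1],[0,0,0,0,1],[0,0,0,0,1]]}}

```text
t: 44.0
eef_pos: [592.6, 196.2, 160.5]
tcp_rot: [3.141, -0.0, 1.618]
ft_force: [-0.4, 3.2, -0.8]
opening: 0.165
grip_force: 30.0
```

Request:
{"op": "carry_out", "data": {"motion": [[-1,0,0,0,1],[0,0,0,0,1],[0,0,0,0,1]]}}

```text
t: 44.3
eef_pos: [592.6, 196.1, 160.6]
tcp_rot: [3.141, -0.002, 1.618]
ft_force: [-0.8, 8.5, -2.0]
opening: 0.162
grip_force: 30.0
```

Request:
{"op": "carry_out", "data": {"motion": [[0.3,0,1,0,1],[0,0,0,0,1],[0,0,0,0,0.75],[0,0,0,0,0.75],[0,0,0,0,0.75],[0,0,0,0,0.75],[0,0,-10,0,0.75],[0,0,-40,0,0.65],[0,0,-40,0,0.58],[0,0,0,0,0.58],[-41.8,-2.4,0,0,0.58],[-41.8,-2.4,0,0,0.58]]}}

```text
t: 45.5
eef_pos: [591.4, 111.2, 249.8]
tcp_rot: [3.141, 0.0, 1.62]
ft_force: [1.4, -0.8, 0.3]
opening: 0.42
grip_force: 0.0
```

Request:
{"op": "carry_out", "data": {"motion": [[-41.8,-2.4,0,0,0.58],[-41.8,-2.4,0,0,0.58],[-41.8,-2.4,0,0,0.58],[-41.8,-2.4,0,0,0.58],[-41.8,-2.4,0,0,0.58],[-41.8,-2.4,0,0,0.58],[-41.8,-2.4,0,0,0.58],[-41.8,-2.4,0,0,0.58],[-41.8,-2.4,0,0,0.58],[-41.8,-2.4,0,0,0.58],[-41.8,-2.4,0,0,0.58],[-41.8,-2.4,0,0,0.58]]}}

```text
t: 46.7
eef_pos: [586.2, -392.6, 249.6]
tcp_rot: [3.142, -0.0, 1.618]
ft_force: [0.6, 0.3, 0.1]
opening: 0.422
grip_force: 0.0
```

Request:
{"op": "carry_out", "data": {"motion": [[0,0,18,7.77,0.58],[0,0,18,7.77,0.58],[0,0,18,7.77,0.58],[0,0,18,7.77,0.58],[0,0,18,7.77,0.58],[0,0,18,7.77,0.58],[0,0,18,7.77,0.58],[0,0,18,7.77,0.58],[0,0,18,7.77,0.58],[0,0,18,7.77,0.58],[0,0,0,0,0.58],[0,0,0,0,0.58]]}}

```text
t: 47.9
eef_pos: [586.7, -391.0, 69.8]
tcp_rot: [-3.141, 0.0, 0.266]
ft_force: [0.1, -0.0, -0.0]
opening: 0.422
grip_force: 0.0
```

```bash
python3 -c "
from h import *
np.set_printoptions(precision=1,suppress=True)
s,t=cam('scene'),cam('top')
print('SCENE tools'); [print(*x) for x in tools(s,(160,275,125,100))]
g=cv2.cvtColor(t['color'],cv2.COLOR_RGB2GRAY)
print(g[165:240,190])
rel((586.5,-389.8,-6),15)
"
```

```text
SCENE tools
[ 456.5 -227.1] -176.90161559004878 [83.3 61.5] 195
[ 521.  -212.8] -68.35044003447818 [68.7 26.3] 181
[ 576.2 -201.8] 114.76715568533211 [87.3  5. ] 89
[ 512.3 -318.8] 85.40382912396254 [137.  101.2] 1920
[ 595.3 -386.9] 14.69641587587413 [118.9  22.3] 558
[125 125 126 126 129 128 128 124 128 126 118  94  76  68  70  64  60  66
  83  94 105 120 127 129 129 129 129 127 129 127 128 130 129 126 117  99
  78  70  73  71  68  72  86  94 101 116 122 126 128 128 125 126 124 127
 125 127 125 125 125 115 100  74  73  69  67  67  78  88  97 109 120 130
 132 128 130]
t 48.0 pos [ 587.  -391.2   70.6] yaw 15.2 F [ 0.8 -0.7  0.6] grip 0.0 open 39.74
turn 0.2  dx -0.1 dy -1.5 dz 76.6
```

Request:
{"op": "carry_out", "data": {"motion": [[0,-1.3,35,0,0.58],[0,0,25,0,0.58],[0,0,12,0,0.58],[0,0,4,0,0.58],[0,0,0,0,0.58],[0,0,0,0,1],[0,0,0,0,1],[0,0,0,0,1],[0,0,0,0,1],[0,0,0,0,1],[0,0,0,0,1],[0,0,0,0,1]]}}

```text
t: 49.2
eef_pos: [586.5, -389.8, -6.0]
tcp_rot: [3.141, -0.001, 0.262]
ft_force: [-1.5, 0.8, 5.7]
opening: 0.166
grip_force: 30.0
```

Request:
{"op": "carry_out", "data": {"motion": [[0,0,-8,0,1],[0,0,-30,0,1],[0,0,-42,0,1],[0,0,-42,0,1],[0,0,-42,0,1],[0,0,-42,0,1],[0,0,-40,0,1],[0,0,0,0,1],[0,0,0,0,1]]}}

```text
t: 50.1
eef_pos: [586.1, -389.5, 239.9]
tcp_rot: [3.141, -0.001, 0.262]
ft_force: [-0.4, -0.1, -2.7]
opening: 0.162
grip_force: 30.0
```

```bash
python3 -c "
from h import *
rel((661.9,202.9,240),92.7)
"
```

```text
t 50.1 pos [ 586.1 -389.5  239.9] yaw 15.0 F [-0.4 -0.1 -2.7] grip 30.0 open 15.42
turn -77.7  dx 588.2 dy 103.7 dz -0.1
```

Request:
{"op": "carry_out", "data": {"motion": [[0,0,0,-7.77,1],[0,0,0,-7.77,1],[0,0,0,-7.77,1],[0,0,0,-7.77,1],[0,0,0,-7.77,1],[0,0,0,-7.77,1],[0,0,0,-7.77,1],[0,0,0,-7.77,1],[0,0,0,-7.77,1],[0,0,0,-7.77,1]]}}

```text
t: 51.1
eef_pos: [585.6, -389.2, 236.9]
tcp_rot: [-3.139, -0.003, 1.623]
ft_force: [-0.1, -0.2, -1.3]
opening: 0.164
grip_force: 30.0
```

Request:
{"op": "carry_out", "data": {"motion": [[42,7.4,0,0,1],[42,7.4,0,0,1],[42,7.4,0,0,1],[42,7.4,0,0,1],[42,7.4,0,0,1],[42,7.4,0,0,1],[42,7.4,0,0,1],[42,7.4,0,0,1],[42,7.4,0,0,1],[42,7.4,0,0,1],[42,7.4,0,0,1],[42,7.4,0,0,1]]}}

```text
t: 52.3
eef_pos: [650.4, 119.7, 237.3]
tcp_rot: [-3.138, 0.0, 1.618]
ft_force: [0.1, -0.4, -1.1]
opening: 0.162
grip_force: 30.0
```

Request:
{"op": "carry_out", "data": {"motion": [[42,7.4,0,0,1],[42,7.4,0,0,1],[0,0,0,0,1],[0,0,0,0,1],[0,0,0,0,1]]}}

```text
t: 52.8
eef_pos: [661.6, 201.6, 238.2]
tcp_rot: [-3.139, 0.001, 1.617]
ft_force: [0.3, -0.1, -1.8]
opening: 0.164
grip_force: 30.0
```

```bash
python3 -c "
from h import *
rel((661.9,202.9,161.5),92.7)
"
```

```text
t 52.8 pos [661.6 201.6 238.2] yaw 92.7 F [ 0.3 -0.1 -1.8] grip 30.0 open 15.57
turn -0.0  dx 1.3 dy 0.3 dz 76.7
```

Request:
{"op": "carry_out", "data": {"motion": [[1,0.3,40,0,1],[0,0,25,0,1],[0,0,9,0,1],[0,0,4,0,1],[0,0,0,0,1],[0,0,0,0,1]]}}

```text
t: 53.4
eef_pos: [662.9, 203.4, 162.8]
tcp_rot: [3.14, -0.0, 1.617]
ft_force: [0.0, 1.2, -1.3]
opening: 0.164
grip_force: 30.0
```

Request:
{"op": "carry_out", "data": {"motion": [[-1,0,0.5,0,1],[-1,0,0.5,0,1],[-0.5,0,0,0,1],[0,0,0,0,1],[0,0,0,0,1]]}}

```text
t: 53.9
eef_pos: [662.4, 201.1, 160.5]
tcp_rot: [3.142, -0.0, 1.618]
ft_force: [-0.2, 0.4, -1.6]
opening: 0.163
grip_force: 30.0
```

Request:
{"op": "carry_out", "data": {"motion": [[-1,0,0,0,1],[0,0,0,0,1],[0,0,0,0,1]]}}

```text
t: 54.2
eef_pos: [662.5, 200.1, 160.4]
tcp_rot: [-3.142, -0.0, 1.618]
ft_force: [-0.5, -0.3, -2.0]
opening: 0.161
grip_force: 30.0
```

Request:
{"op": "carry_out", "data": {"motion": [[-1,0,0,0,1],[0,0,0,0,1],[0,0,0,0,1]]}}

```text
t: 54.5
eef_pos: [662.5, 199.1, 160.4]
tcp_rot: [3.142, -0.0, 1.618]
ft_force: [0.1, 0.3, -0.5]
opening: 0.162
grip_force: 30.0
```

Request:
{"op": "carry_out", "data": {"motion": [[-1,0,0,0,1],[0,0,0,0,1],[0,0,0,0,1]]}}

```text
t: 54.8
eef_pos: [662.6, 198.1, 160.5]
tcp_rot: [3.141, -0.0, 1.618]
ft_force: [0.4, -0.2, -1.6]
opening: 0.163
grip_force: 30.0
```

Request:
{"op": "carry_out", "data": {"motion": [[-0.7,0,0,0,1],[0,0,0,0,1],[0,0,0,0,1]]}}

```text
t: 55.1
eef_pos: [662.6, 197.6, 160.5]
tcp_rot: [3.141, -0.0, 1.618]
ft_force: [-0.1, 1.8, -1.3]
opening: 0.161
grip_force: 30.0
```

Request:
{"op": "carry_out", "data": {"motion": [[-0.7,0,0,0,1],[0.2,0,1,0,1],[0,0,0,0,1],[0,0,0,0,0.75],[0,0,0,0,0.75],[0,0,0,0,0.75],[0,0,0,0,0.75],[0,0,-10,0,0.75],[0,0,-40,0,0.65],[0,0,-40,0,0.6],[0,0,0,0,0.6]]}}

```text
t: 56.2
eef_pos: [664.4, 197.2, 256.3]
tcp_rot: [3.132, -0.001, 1.618]
ft_force: [-0.6, -0.3, -0.1]
opening: 0.387
grip_force: 0.0
```

Request:
{"op": "carry_out", "data": {"motion": [[-41.7,-6.9,0,0,0.6],[-41.7,-6.9,0,0,0.6],[-41.7,-6.9,0,0,0.6],[-41.7,-6.9,0,0,0.6],[-41.7,-6.9,0,0,0.6],[-41.7,-6.9,0,0,0.6],[-41.7,-6.9,0,0,0.6],[-41.7,-6.9,0,0,0.6],[-41.7,-6.9,0,0,0.6]]}}

```text
t: 57.1
eef_pos: [617.7, -182.6, 249.7]
tcp_rot: [3.141, 0.0, 1.618]
ft_force: [0.2, 0.0, -0.4]
opening: 0.398
grip_force: 0.0
```

Request:
{"op": "carry_out", "data": {"motion": [[0,0,0,8.52,0.6],[0,0,0,8.52,0.6],[0,0,0,8.52,0.6],[0,0,0,8.52,0.6],[0,0,0,8.52,0.6],[0,0,0,8.52,0.6],[0,0,0,8.52,0.6],[0,0,0,8.52,0.6],[0,0,0,8.52,0.6],[0,0,0,0,0.6]]}}

```text
t: 58.1
eef_pos: [618.1, -181.0, 249.6]
tcp_rot: [3.142, -0.0, 0.277]
ft_force: [0.9, 0.2, 0.4]
opening: 0.4
grip_force: 0.0
```

```bash
python3 -c "
from h import *
rel((618.5,-180.5,110),16)
s,t=cam('scene'),cam('top')
k=lambda c,x,y,w,h:cv2.resize(c['color'][y:y+h,x:x+w,::-1],(400,400),interpolation=cv2.INTER_CUBIC)
cv2.imwrite('pics/p8.png',np.hstack([k(t,150,140,110,110),k(s,270,90,130,130)]))
g=cv2.cvtColor(t['color'],cv2.COLOR_RGB2GRAY)
print(g[145:240,190])
"
```

```text
t 58.1 pos [ 618.1 -181.   249.6] yaw 15.9 F [0.9 0.2 0.4] grip 0.0 open 38.02
turn -0.1  dx 0.5 dy -0.3 dz 139.6
[127 127 123 124 124 124 119  99  80  70  67  63  58  64  82  92 102 113
 124 125 122 124 126 127 125 124 128 126 125 127 116  95  76  70  67  65
  55  65  79  91 104 118 126 126 127 125 125 127 126 128 126 127 127 125
 115  96  77  67  69  68  68  72  86  93 102 114 122 127 123 123 126 121
 125 122 125 123 107  89  71  70  68  64  72  85  84  71  60  54  56  59
  56  58  55  59  58]
```

View pics/p8.png

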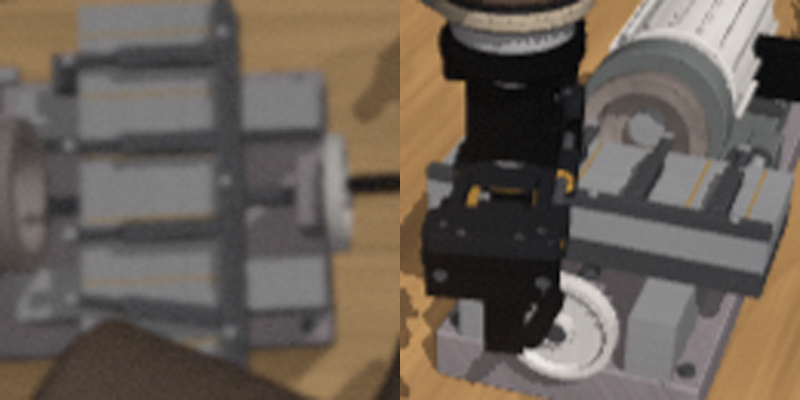

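The top crop shows three tools parallel to the slot lines. The fourth, at slot -105, is skewed from tip (85,298) to butt (215,318), so it has been knocked. I'll move the arm aside and measure it.

Request:
{"op": "carry_out", "data": {"motion": [[-11,38.4,0,0,0.6],[-11,38.4,0,0,0.6],[-11,38.4,0,0,0.6],[-11,38.4,0,0,0.6],[-11,38.4,0,0,0.6],[0,0,0,0,0.6]]}}

```text
t: 58.8
eef_pos: [617.3, -385.2, 248.4]
tcp_rot: [3.141, 0.001, 0.28]
ft_force: [0.7, 0.3, -0.3]
opening: 0.402
grip_force: 0.0
```

```bash
cat >> h.py <<'E'
def chuck_tools(t):
    g=cv2.cvtColor(t["color"],cv2.COLOR_RGB2GRAY)
    for r0,r1 in((146,168),(168,192),(192,217),(216,240)):
        # upper (unshadowed, +x side) edge per column
        pts=[]
        for x in range(186,205):
            e=edge(g[r0:r1,x].astype(float),100)
            if e is not None: pts.append((x,r0+e))
        o,d,n=line(pts); a=plane(t,o+d*(188-o[0])/d[0],181); b=plane(t,o+d*(204-o[0])/d[0],181)
        print(r0,"edge",a[:2].round(1),b[:2].round(1),"yaw %.1f"%np.degrees(np.arctan2(a[1]-b[1],a[0]-b[0])),n)
E
python3 -c "
from h import *
t,s=cam('top'),cam('scene'); chuck_tools(t); g=cv2.cvtColor(t['color'],cv2.COLOR_RGB2GRAY); print(g[214:238,164:214])
k=lambda c,x,y,w,h:cv2.resize(c['color'][y:y+h,x:x+w,::-1],(400,400),interpolation=cv2.INTER_CUBIC)
cv2.imwrite('pics/p9.png',np.hstack([k(t,160,195,50,50),k(s,285,110,65,65)]))
"
```

```text
146 edge [668.2 207.7] [670.4 161.8] yaw 92.7 19
168 edge [598.1 205.8] [600.2 160.2] yaw 92.6 19
192 edge [528.8 203.8] [530.9 158.6] yaw 92.6 19
216 edge [468.3 202.2] [462.4 157.1] yaw 82.6 19
[[ 99  92  96 ...  75  75  72]
 [103  93  96 ...  77  71  72]
 [105  96  95 ...  77  72  74]
 ...
 [ 86  84  82 ...  80  78  72]
 [ 84  79  84 ...  87  75  73]
 [ 77  71  73 ...  81  79  76]]
```

View pics/p9.png

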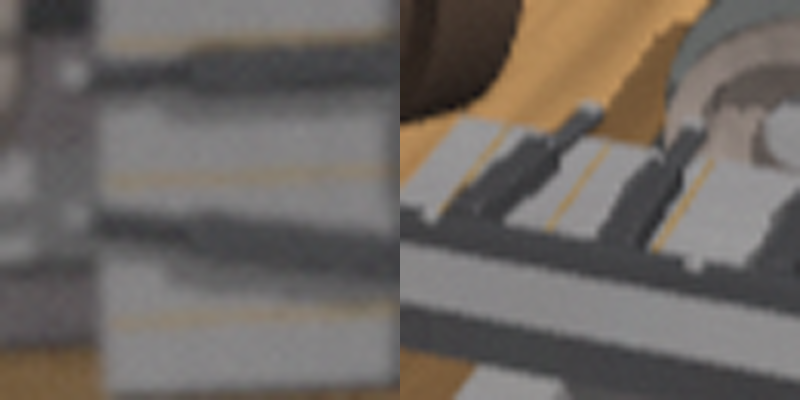

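The view shows tool C turned about 10° (82.6° against 92.7° for the others), with its butt still near the rail. I'll re-grasp it and square it.

Request:
{"op": "carry_out", "data": {"motion": [[0,0,0,-8.33,0.6],[0,0,0,-8.33,0.6],[0,0,0,-8.33,0.6],[0,0,0,-8.33,0.6],[0,0,0,-8.33,0.6],[0,0,0,-8.33,0.6],[0,0,0,-8.33,0.6],[0,0,0,-8.33,0.6],[39.2,-16.5,0,0,0.6],[39.2,-16.5,0,0,0.6],[39.2,-16.5,0,0,0.6],[39.2,-16.5,0,0,0.6]]}}

```text
t: 60.1
eef_pos: [572.1, -213.8, 249.7]
tcp_rot: [3.141, -0.0, 1.446]
ft_force: [0.5, 0.4, 0.5]
opening: 0.403
grip_force: 0.0
```

Request:
{"op": "carry_out", "data": {"motion": [[39.2,-16.5,0,0,0.6],[39.2,-16.5,0,0,0.6],[39.2,-16.5,0,0,0.6],[39.2,-16.5,0,0,0.6],[39.2,-16.5,0,0,0.6],[39.2,-16.5,0,0,0.6],[39.2,-16.5,0,0,0.6],[39.2,-16.5,0,0,0.6],[39.2,-16.5,0,0,0.6],[39.2,-16.5,0,0,0.6],[0,0,0,0,0.6],[0,0,0,0,0.6]]}}

```text
t: 61.3
eef_pos: [458.4, 194.4, 249.8]
tcp_rot: [3.141, -0.0, 1.448]
ft_force: [0.1, -0.6, -0.0]
opening: 0.398
grip_force: 0.0
```

```bash
python3 -c "
from h import *
rel((458.7,189,160),82.6)
"
```

```text
t 61.3 pos [458.4 194.4 249.8] yaw 82.9 F [ 0.1 -0.6 -0. ] grip 0.0 open 37.78
turn 0.3  dx -5.3 dy 1.0 dz 89.8
```

Request:
{"op": "carry_out", "data": {"motion": [[-4,1,35,0.3,0.6],[0,0,35,0,0.6],[0,0,14,0,0.6],[0,0,6,0,0.6],[0,0,0,0,0.6],[0,0,0,0,1],[0,0,0,0,1],[0,0,0,0,1],[0,0,0,0,1],[0,0,0,0,1],[0,0,0,0,1],[0,0,0,0,1]]}}

```text
t: 62.5
eef_pos: [460.2, 189.1, 160.0]
tcp_rot: [3.141, -0.0, 1.438]
ft_force: [-0.2, -1.4, 6.2]
opening: 0.161
grip_force: 30.0
```

Request:
{"op": "carry_out", "data": {"motion": [[0,0,-2,0,1],[6,0,0,0,1],[0,0,0,-5,1],[0,0,0,-5.1,1],[0,0,0,0,1],[0,0,0,0,1]]}}

```text
t: 63.1
eef_pos: [460.6, 195.3, 161.3]
tcp_rot: [-3.141, -0.0, 1.611]
ft_force: [-0.1, -0.3, -1.2]
opening: 0.165
grip_force: 30.0
```

```bash
python3 -c "
from h import *
rel((452.3,193,160.5),92.7)
"
```

```text
t 63.1 pos [460.6 195.3 161.3] yaw 92.3 F [-0.1 -0.3 -1.2] grip 30.0 open 15.64
turn -0.4  dx -1.9 dy -8.4 dz 0.8
```

Request:
{"op": "carry_out", "data": {"motion": [[0,-4,0,-0.3,1],[0,-4,0,0,1],[-2,0,0,0,1],[0,0,0,0,1],[0,0,0,0,1]]}}

```text
t: 63.6
eef_pos: [452.9, 192.6, 161.5]
tcp_rot: [3.141, -0.0, 1.619]
ft_force: [0.0, 0.1, -2.0]
opening: 0.161
grip_force: 30.0
```

Request:
{"op": "carry_out", "data": {"motion": [[-1,0,0,0,1],[-0.5,0,0,0,1],[0,0,0,0,1],[0,0,0,0,1]]}}

```text
t: 64.0
eef_pos: [452.9, 191.2, 161.4]
tcp_rot: [3.142, -0.0, 1.619]
ft_force: [0.0, 0.0, -2.0]
opening: 0.162
grip_force: 30.0
```

Request:
{"op": "carry_out", "data": {"motion": [[-1,0,0,0,1],[-0.3,0,0,0,1],[0,0,0,0,1],[0,0,0,0,1]]}}

```text
t: 64.4
eef_pos: [452.9, 189.9, 161.4]
tcp_rot: [3.142, -0.0, 1.619]
ft_force: [0.3, 0.9, -1.3]
opening: 0.162
grip_force: 30.0
```

Request:
{"op": "carry_out", "data": {"motion": [[-1,0,0,0,1],[0,0,0,0,1],[0,0,0,0,1]]}}

```text
t: 64.7
eef_pos: [453.0, 188.9, 161.4]
tcp_rot: [3.142, -0.0, 1.619]
ft_force: [-0.6, 0.5, -1.7]
opening: 0.163
grip_force: 30.0
```

Request:
{"op": "carry_out", "data": {"motion": [[-0.7,0,0,0,1],[0,0,0,0,1],[0,0,0,0,1]]}}

```text
t: 65.0
eef_pos: [453.0, 188.2, 161.4]
tcp_rot: [3.142, -0.0, 1.619]
ft_force: [0.7, 0.1, -2.1]
opening: 0.163
grip_force: 30.0
```

Request:
{"op": "carry_out", "data": {"motion": [[-1,0,0,0,1],[0,0,0,0,1],[0,0,0,0,1]]}}

```text
t: 65.3
eef_pos: [453.1, 188.0, 161.6]
tcp_rot: [3.141, -0.002, 1.619]
ft_force: [-0.5, 6.8, -0.3]
opening: 0.163
grip_force: 30.0
```

Request:
{"op": "carry_out", "data": {"motion": [[-0.7,0,0,0,1],[0,0,0,0,1],[0,0,0,0,1]]}}

```text
t: 65.6
eef_pos: [453.2, 187.9, 161.7]
tcp_rot: [3.141, -0.003, 1.618]
ft_force: [-1.5, 10.9, -1.1]
opening: 0.161
grip_force: 30.0
```

Request:
{"op": "carry_out", "data": {"motion": [[0.5,0,1.7,0,1],[0,0,0,0,1],[0,0,0,0,1],[0,0,0,0,0.75],[0,0,0,0,0.75],[0,0,0,0,0.75],[0,0,0,0,0.75],[0,0,-10,0,0.75],[0,0,-40,0,0.65],[0,0,-40,0,0.6],[0,0,0,0,0.6]]}}

```text
t: 66.7
eef_pos: [454.8, 187.4, 254.9]
tcp_rot: [3.133, -0.002, 1.619]
ft_force: [0.3, 0.0, -0.3]
opening: 0.395
grip_force: 0.0
```

Request:
{"op": "carry_out", "data": {"motion": [[-41.4,9.9,0,0,0.6],[-41.4,9.9,0,0,0.6],[-41.4,9.9,0,0,0.6],[-41.4,9.9,0,0,0.6],[-41.4,9.9,0,0,0.6],[-41.4,9.9,0,0,0.6],[-41.4,9.9,0,0,0.6],[-41.4,9.9,0,0,0.6],[-41.4,9.9,0,0,0.6],[-41.4,9.9,0,0,0.6],[-41.4,9.9,0,0,0.6],[-41.4,9.9,0,0,0.6]]}}

```text
t: 67.9
eef_pos: [595.6, -305.3, 249.5]
tcp_rot: [-3.141, -0.0, 1.619]
ft_force: [0.3, 0.5, 0.2]
opening: 0.397
grip_force: 0.0
```

Request:
{"op": "carry_out", "data": {"motion": [[-41.4,9.9,0,0,0.6],[-41.4,9.9,0,0,0.6],[0,0,0,8.52,0.6],[0,0,0,8.52,0.6],[0,0,0,8.52,0.6],[0,0,0,8.52,0.6],[0,0,0,8.52,0.6],[0,0,0,8.52,0.6],[0,0,0,8.52,0.6],[0,0,0,8.52,0.6],[0,0,0,8.52,0.6],[0,0,0,0,0.6]]}}

```text
t: 69.1
eef_pos: [619.2, -385.2, 249.4]
tcp_rot: [-3.141, 0.0, 0.278]
ft_force: [0.5, 0.8, 0.3]
opening: 0.396
grip_force: 0.0
```

```bash
python3 -c "
from h import *
t=cam('top'); chuck_tools(t); rel((618.5,-180.5,150),16)
s=cam('scene'); crop(t,150,135,80,115,5,'pics/p10.png')
"
```

```text
146 edge [668.3 207.7] [670.3 161.8] yaw 92.5 19
168 edge [598.  205.8] [600.5 160.2] yaw 93.1 19
192 edge [528.9 203.9] [530.9 158.6] yaw 92.6 19
216 edge [458.6 201.9] [461. 157.] yaw 93.0 19
t 69.2 pos [ 619.2 -385.2  249.5] yaw 16.3 F [-0.5 -0.1 -0.1] grip 0.0 open 38.30
turn 0.3  dx 55.7 dy -197.0 dz 99.5
```

All four now lie at 92.5–93.1°, about 70 mm apart. Next is the selector.

Request:
{"op": "carry_out", "data": {"motion": [[11.1,-39.4,0,0.3,0.6],[11.1,-39.4,0,0,0.6],[11.1,-39.4,0,0,0.6],[11.1,-39.4,0,0,0.6],[11.1,-39.4,0,0,0.6],[0,0,40,0,0.6],[0,0,40,0,0.6],[0,0,40,0,0.6],[0,0,20,0,0.6],[0,0,0,0,0.6],[0,0,0,0,0.6]]}}

```text
t: 70.3
eef_pos: [619.4, -180.8, 110.4]
tcp_rot: [3.141, -0.0, 0.277]
ft_force: [-0.5, 0.0, -0.6]
opening: 0.401
grip_force: 0.0
```

```bash
python3 -c "
from h import *
rel((618.5,-180.5,86),16)
"
```

```text
t 70.3 pos [ 619.4 -180.8  110.4] yaw 15.9 F [-0.5  0.  -0.6] grip 0.0 open 38.05
turn -0.1  dx -0.8 dy -0.5 dz 24.4
```

Request:
{"op": "carry_out", "data": {"motion": [[-0.5,0,10,0,0.6],[0,0,8,0,0.6],[0,0,5,0,0.6],[0,0,0,0,0.6],[0,0,0,0,0.6]]}}

```text
t: 70.8
eef_pos: [618.6, -180.8, 86.8]
tcp_rot: [-3.142, -0.0, 0.275]
ft_force: [-0.3, 0.1, -0.4]
opening: 0.401
grip_force: 0.0
```

Request:
{"op": "carry_out", "data": {"motion": [[0,0,0,0,1],[0,0,0,0,1],[0,0,0,0,1],[0,0,0,0,1],[0,0,0,0,1],[0,0,0,0,1],[0,0,0,0,1]]}}

```text
t: 71.5
eef_pos: [618.8, -181.1, 86.9]
tcp_rot: [3.141, -0.001, 0.275]
ft_force: [1.0, -5.2, 1.5]
opening: 0.147
grip_force: 30.0
```

Request:
{"op": "carry_out", "data": {"motion": [[0,0.6,2,0,1],[0,0,2,0,1],[0,0,0,0,1],[0,0,0,0,1]]}}

```text
t: 71.9
eef_pos: [618.8, -181.2, 83.2]
tcp_rot: [-3.142, -0.0, 0.275]
ft_force: [-0.4, -1.3, 5.7]
opening: 0.143
grip_force: 30.0
```

Request:
{"op": "carry_out", "data": {"motion": [[0,0,2,0,1],[0,0,1,0,1],[0,0,0,0,1],[0,0,0,0,1]]}}

```text
t: 72.3
eef_pos: [618.8, -181.2, 80.6]
tcp_rot: [3.141, -0.001, 0.275]
ft_force: [-2.4, -1.9, 9.9]
opening: 0.145
grip_force: 30.0
```

Request:
{"op": "carry_out", "data": {"motion": [[0,0,0.3,6,1],[0,0,0,6,1],[0,0,0,6,1],[0,0,0,0,1],[0,0,0,0,1]]}}

```text
t: 72.8
eef_pos: [618.8, -180.7, 80.3]
tcp_rot: [-3.141, -0.001, -0.039]
ft_force: [-2.5, 1.1, 9.8]
opening: 0.142
grip_force: 30.0
```

Request:
{"op": "carry_out", "data": {"motion": [[0,0,0,7,1],[0,0,0,7,1],[0,0,0,7,1],[0,0,0,7,1],[0,0,0,0,1],[0,0,0,0,1]]}}

```text
t: 73.4
eef_pos: [619.0, -179.9, 80.3]
tcp_rot: [-3.14, 0.0, -0.528]
ft_force: [-0.4, 5.7, 10.3]
opening: 0.145
grip_force: 30.0
```

Request:
{"op": "carry_out", "data": {"motion": [[0,0,0,6,1],[0,0,0,5,1],[0,0,0,0,1],[0,0,0,0,1]]}}

```text
t: 73.8
eef_pos: [619.3, -179.7, 80.3]
tcp_rot: [-3.139, 0.0, -0.72]
ft_force: [1.3, 8.2, 9.4]
opening: 0.149
grip_force: 30.0
```

```bash
python3 -c "
from h import *
print(env.state()['moment'],env.state()['ft_force'],env.state()['tcp_rot'])
"
```

```text
[ 1.50284171 -0.02460324  0.00251337] [1.26697164 8.17417228 9.36401209] [-3.13913965e+00  2.68438148e-04 -7.20070946e-01]
```

Request:
{"op": "carry_out", "data": {"motion": [[0,0,0,3,1],[0,0,0,1,1],[0,0,0,0,1],[0,0,0,0,1]]}}

```text
t: 74.2
eef_pos: [619.4, -179.7, 80.4]
tcp_rot: [-3.139, 0.0, -0.789]
ft_force: [1.1, 7.0, 9.6]
opening: 0.144
grip_force: 30.0
```

```bash
python3 -c "
from h import *
print(env.state()['moment'],env.state()['ft_force'],env.state()['tcp_rot'])
"
```

```text
[ 1.46492758 -0.11909684  0.2963122 ] [1.14506403 7.03720251 9.62903943] [-3.13924943e+00  8.97382923e-05 -7.88974274e-01]
```

Request:
{"op": "carry_out", "data": {"motion": [[0,0,0,2,1],[0,0,0,0,1],[0,0,0,0,1]]}}

```text
t: 74.5
eef_pos: [619.4, -179.8, 80.4]
tcp_rot: [-3.14, -0.0, -0.823]
ft_force: [1.1, 6.3, 10.2]
opening: 0.144
grip_force: 30.5
```

Request:
{"op": "carry_out", "data": {"motion": [[0,0,-2,0,1],[0,0,-2,0,1],[0,0,-2.3,0,1],[0,0,0,0,1],[0,0,0,0,0.6],[0,0,0,0,0.6],[0,0,0,0,0.6],[0,0,0,0,0.6],[0,0,0,0,0.6]]}}

```text
t: 75.4
eef_pos: [618.6, -181.4, 85.6]
tcp_rot: [3.142, 0.0, -0.824]
ft_force: [0.4, -0.7, 0.0]
opening: 0.4
grip_force: 0.0
```

Request:
{"op": "carry_out", "data": {"motion": [[0,0,-20,0,0.6],[0,0,-40,0,0.6],[0,0,-40,0,0.6],[0,0,-40,0,0.6],[0,0,0,-8.5,0.6],[0,0,0,-8.5,0.6],[0,0,0,-8.5,0.6],[0,0,0,-8.5,0.6],[0,0,0,-8.5,0.6],[0,0,0,-8.5,0.6],[0,0,0,-8.5,0.6],[0,0,0,-8.5,0.6]]}}

```text
t: 76.6
eef_pos: [618.6, -181.4, 225.6]
tcp_rot: [-3.141, 0.0, 0.369]
ft_force: [-0.2, -0.2, 0.1]
opening: 0.403
grip_force: 0.0
```

Request:
{"op": "carry_out", "data": {"motion": [[0,0,0,-8.5,0.6],[0,0,0,-8.5,0.6],[0,0,0,-8.5,0.6],[0,0,0,-8.5,0.6],[0,0,0,-8.5,0.6],[0,0,0,-8.5,0.6],[0,0,0,-8.5,0.6],[0,0,0,-8.5,0.6],[0,0,0,0,0.6]]}}

```text
t: 77.5
eef_pos: [618.6, -181.4, 225.6]
tcp_rot: [-3.141, -0.0, 1.552]
ft_force: [-0.1, -0.4, 0.1]
opening: 0.4
grip_force: 0.0
```

```bash
python3 -c "
from h import *
s,t=cam('scene'),cam('top')
rel((567,4,200),92.7)
for n,c,roi in(('st',t,(240,180,35,20)),('sc',s,(300,175,35,40))):
    hh=hsv(c)
    for p in comps(c,hh[:,:,2]<(58 if n=='st' else 45),15,roi): print(n,p.mean(0),p.min(0),p.max(0),len(p))
k=lambda c,x,y,w,h:cv2.resize(c['color'][y:y+h,x:x+w,::-1],(400,400),interpolation=cv2.INTER_CUBIC)
cv2.imwrite('pics/sel2.png',np.hstack([k(s,275,245,60,60),k(s,275,150,90,90)]))
"
```

```text
t 77.6 pos [ 618.6 -181.3  225.6] yaw 88.5 F [ 0.7 -0.5  0.3] grip 0.0 open 38.05
turn -4.2  dx 187.6 dy -42.8 dz 25.6
st [256.13513514 190.01351351] [246. 188.] [266. 192.] 74
sc [315.84638554 190.05120482] [308. 175.] [325. 213.] 332
sc [327.86666667 176.06666667] [326. 175.] [330. 178.] 15
```

View pics/sel2.png

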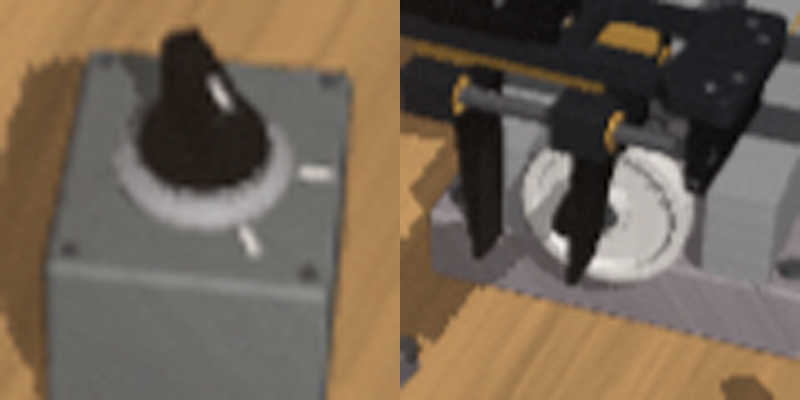

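The selector's pointer strip now lines up with the ON mark at crop (250,240). I'll check the crank and the bottle clearance before gripping.

```bash
python3 -c "
from h import *
s,t=cam('scene'),cam('top')
for n,c,roi,z in(('top',t,(262,120,35,40),70),('sc',s,(360,220,40,65),65)):
    h=hsv(c); m=(h[:,:,0]>55)&(h[:,:,0]<95)&(h[:,:,1]>90)
    for p in comps(c,m,30,roi): print(n,p.mean(0),p.min(0),p.max(0),plane(c,p.mean(0),z))
print('cap',tri(t,(276.7,131.7),s,(384,233)))
g=cv2.cvtColor(t['color'],cv2.COLOR_RGB2GRAY); print(g[184:197,243:271])
rel((567,4,160),92.7)
"
```

```text
sc [380.23627075 256.82375479] [369. 237.] [392. 277.] [755.8511384  -69.22822953  65.        ]
cap (array([751.56312492, -47.15249818, 116.45717389]), np.float64(0.9839881991172666))
[[144 125 122 122 128 125 127 124 127 123 125 123 124 126 125 124 123 123
  124 123 122 123 124 123 123 122 121 123]
 [144 130 124 127 128 127 126 128 126 124 126 125 123 126 124 124 126 124
  124 124 121 121 124 124 125 125 125 125]
 [149 136 127 127 126 125 121 121 118 120 119 116 119 115 115 116 116 113
  111 112 109 112 113 116 117 121 125 127]
 [154 140 125 114 114 106  99  96  95  94  97  88  89  87  84  87  83  82
   81  82  80  81  82  87  96 108 118 125]
 [154 136 111  88  78  67  68  63  56  59  59  54  53  52  48  47  51  42
   46  40  42  44  48  55  67  91 119 125]
 [154 130  93  55  41  34  34  35  37  33  33  33  29  35  26  33  29  35
   30  30  33  29  34  32  53  87 117 123]
 [151 126  82  44  28  29  24  27  24  27  24  15  27  30  34  26  31  31
   29  26  32  24  26  29  49  88 111 124]
 [149 120  80  41  21  22  28  28  30  28  28  29  26  30  33  25  30  31
   34  38  32  36  39  43  56  89 112 121]
 [149 128  95  59  36  39  39  41  45  47  50  49  53  50  50  53  51  63
   64  59  67  66  71  77  90 100 115 119]
 [152 135 111  84  70  70  75  77  78  82  83  84  86  85  87  89  89  94
   99  97  97 101 104 111 108 114 120 120]
 [151 140 120 101  93  98 108 107 107 105 111 108 113 112 113 113 113 114
  113 117 115 114 118 117 119 121 122 123]
 [148 133 113 103 102 113 118 118 120 117 117 119 120 121 121 120 120 119
  119 123 122 120 122 120 121 123 121 122]
 [143 131 115 108 112 120 122 120 118 123 120 121 120 119 122 122 120 122
  122 120 122 120 122 121 122 120 120 121]]
t 77.7 pos [ 618.7 -181.3  225.7] yaw 88.6 F [-0.1 -0.5 -0.4] grip 0.0 open 38.40
turn -4.1  dx 187.6 dy -42.9 dz 65.7
```

Request:
{"op": "carry_out", "data": {"motion": [[0,0,0,-4.1,0.6],[37.4,-8.6,0,0,0.6],[37.4,-8.6,0,0,0.6],[37.4,-8.6,0,0,0.6],[37.4,-8.6,0,0,0.6],[37.4,-8.6,0,0,0.6],[0,0,40,0,0.6],[0,0,35,0,0.6],[0,0,0,0,0.6],[0,0,0,0,0.6]]}}

```text
t: 78.7
eef_pos: [566.7, 3.2, 151.3]
tcp_rot: [-3.141, -0.0, 1.62]
ft_force: [0.1, -0.2, -0.2]
opening: 0.404
grip_force: 0.0
```

```bash
python3 -c "
from h import *
rel((566.8,3,113),92.7)
"
```

```text
t 78.7 pos [566.7   3.2 151.3] yaw 92.8 F [ 0.1 -0.2 -0.2] grip 0.0 open 38.35
turn 0.1  dx -0.2 dy 0.1 dz 38.3
```

Request:
{"op": "carry_out", "data": {"motion": [[0,0,20,0,0.6],[0,0,12,0,0.6],[0,0,6,0,0.6],[0,0,0,0,0.6],[0,0,0,0,0.6]]}}

```text
t: 79.2
eef_pos: [566.8, 3.2, 113.4]
tcp_rot: [3.141, 0.0, 1.621]
ft_force: [0.1, -0.6, 0.8]
opening: 0.405
grip_force: 0.0
```

Request:
{"op": "carry_out", "data": {"motion": [[0,0,0,0,1],[0,0,0,0,1],[0,0,0,0,1],[0,0,0,0,1],[0,0,0,0,1],[0,0,0,0,1],[0,0,0,0,1]]}}

```text
t: 79.9
eef_pos: [568.6, 3.3, 113.5]
tcp_rot: [3.136, 0.0, 1.621]
ft_force: [9.2, 0.9, -1.3]
opening: 0.186
grip_force: 30.0
```

Request:
{"op": "carry_out", "data": {"motion": [[0,1.8,0,0,1],[0,0,0,0,1],[0,13.0,2.3,0,1],[0,11.4,6.6,0,1],[0,8.5,10.1,0,1],[0,0,0,0,1],[0,0,0,0,1]]}}

```text
t: 80.6
eef_pos: [602.2, 4.9, 93.1]
tcp_rot: [3.14, 0.0, 1.621]
ft_force: [6.1, -0.7, 0.9]
opening: 0.182
grip_force: 30.0
```

Request:
{"op": "carry_out", "data": {"motion": [[0,4.5,12.4,0,1],[0,0,13.2,0,1],[0,-4.5,12.4,0,1],[0,0,0,0,1],[0,0,0,0,1]]}}

```text
t: 81.1
eef_pos: [600.2, 4.9, 54.4]
tcp_rot: [-3.139, -0.0, 1.621]
ft_force: [-0.2, -2.2, -2.7]
opening: 0.181
grip_force: 30.0
```

Request:
{"op": "carry_out", "data": {"motion": [[0,-8.5,10.1,0,1],[0,-11.4,6.6,0,1],[0,-13,2.3,0,1],[0,-13,-2.3,0,1],[0,-11.4,-6.6,0,1],[0,-8.5,-10.1,0,1],[0,-4.5,-12.4,0,1],[0,0,-13.2,0,1],[0,4.5,-12.4,0,1],[0,8.5,-10.1,0,1],[0,11.4,-6.6,0,1],[0,13,-2.3,0,1]]}}

```text
t: 82.3
eef_pos: [567.2, 3.3, 113.5]
tcp_rot: [-3.139, 0.0, 1.621]
ft_force: [-3.2, -2.8, -3.2]
opening: 0.18
grip_force: 30.0
```

```bash
python3 -c "
from h import *
t=cam('top'); rel((568.7,3.2,113.5),92.7)
g=cv2.cvtColor(t['color'],cv2.COLOR_RGB2GRAY); print(g[152,150:215])
"
```

```text
t 82.3 pos [569.4   3.4 113.5] yaw 92.9 F [ 2.4 -1.9 -2.4] grip 30.0 open 17.07
turn 0.2  dx -0.2 dy -0.7 dz 0.0
[120 119 120 115 120 118 118 118 119 119 118 119 118 114 117 117 117 120
 121 120 123 122 125 123 124 123 122 119 114 108 105 103 102 104 104 105
  99 101  98  95  97  99  95  91  91  94  94  90  90  83  85  84  74  69
  66  67  68  64  65  66  69  74  95 117 124]
```

Request:
{"op": "carry_out", "data": {"motion": [[0,13.0,2.3,0,1],[0,11.4,6.6,0,1],[0,8.5,10.1,0,1],[0,4.5,12.4,0,1],[0,0,13.2,0,1],[0,-4.5,12.4,0,1],[0,-8.5,10.1,0,1],[0,-11.4,6.6,0,1],[0,-13,2.3,0,1]]}}

```text
t: 83.25
eef_pos: [568.0, 3.4, 36.7]
tcp_rot: [3.14, -0.0, 1.621]
ft_force: [3.5, -0.3, 24.0]
opening: 0.183
grip_force: 30.0
```

Request:
{"op": "carry_out", "data": {"motion": [[0,-13,-2.3,0,1],[0,-11.4,-6.6,0,1],[0,-8.5,-10.1,0,1],[0,-4.5,-12.4,0,1],[0,0,-13.2,0,1],[0,4.5,-12.4,0,1],[0,8.5,-10.1,0,1],[0,11.4,-6.6,0,1],[0,13,-2.3,0,1],[0,0,0,0,1]]}}

```text
t: 84.25
eef_pos: [569.3, 3.4, 113.0]
tcp_rot: [3.14, 0.0, 1.621]
ft_force: [2.3, -1.9, 14.9]
opening: 0.186
grip_force: 30.0
```

```bash
cat >> h.py <<'E'
def gap():
    "tips (light caps) and wheel face in top view; measured column of rail outer/inner"
    t=cam("top"); g=cv2.cvtColor(t["color"],cv2.COLOR_RGB2GRAY)
    s=cam("scene"); crop(t,140,130,120,90,5,"pics/gapt.png"); crop(s,270,80,140,105,5,"pics/gaps.png")
E
python3 -c "
from h import *
gap(); rel((568.7,3.2,113.5),92.7)
s=cam('scene'); g=cv2.cvtColor(s['color'],cv2.COLOR_RGB2GRAY); 
for x in(370,380): print(g[140:175,x])
"
```

```text
t 84.3 pos [568.9   3.3 113.1] yaw 92.9 F [ 2.7 -2.1 11.6] grip 30.0 open 17.17
turn 0.2  dx -0.1 dy -0.2 dz -0.4
[137 135 130 131 137 141 142 140 139 121  97  98  89  78  65  65  61  58
  58  62 104 130 130 130 131 130 132 129 130 129 100  67  60  58  59]
[ 62  64  64  62  63  64  70  67  54  49  56  88 118 130 137 137 135 108
  70  59  59  68 109 130 128 130 130 131 130 131 130 129  97  61  62]
```

Request:
{"op": "carry_out", "data": {"motion": [[0,0,-1.2,0,1],[0,13.0,2.3,0,1],[0,11.4,6.6,0,1],[0,8.5,10.1,0,1],[0,0,0,0,1],[0,0,0,0,1]]}}

```text
t: 85.0
eef_pos: [601.7, 4.9, 94.0]
tcp_rot: [3.14, 0.0, 1.621]
ft_force: [6.0, -3.1, 0.4]
opening: 0.18
grip_force: 30.0
```

Request:
{"op": "carry_out", "data": {"motion": [[0,4.5,12.4,0,1],[0,0,13.2,0,1],[0,0,0,0,1],[0,0,0,0,1]]}}

```text
t: 85.4
eef_pos: [605.7, 5.1, 67.7]
tcp_rot: [3.141, -0.0, 1.621]
ft_force: [7.4, -2.5, -4.1]
opening: 0.182
grip_force: 30.0
```

```bash
python3 -c "
from h import *
gap()"
```

```text
(no output)
```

View pics/gapt.png

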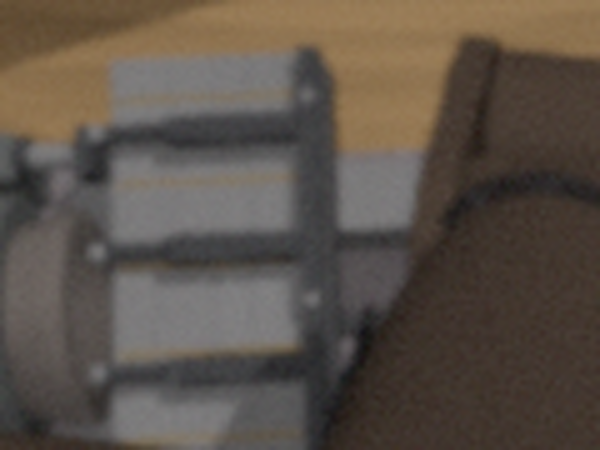

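The top view shows three tools square on the rail. The lug is at crop (90,145), with the light stop screw just left of it at (60,155), so the gap is small. I'll read that gap numerically.

```bash
python3 -c "
from h import *
np.set_printoptions(linewidth=220)
t=cam('top'); g=cv2.cvtColor(t['color'],cv2.COLOR_RGB2GRAY); print(g[153:168,140:168])
h=cv2.cvtColor(cv2.imread('pics/top0.png'),cv2.COLOR_BGR2GRAY); print(h[153:168,145:175])
"
```

```text
[[114 115 119 118 118 120 119 120 120 123 121 120 119 119 121 116 119 119 120 119 121 117 120 118 121 120 122 118]
 [112 113 115 114 119 118 119 120 120 124 123 124 122 121 117 112 112 114 118 121 120 111 110 111 109 109 109 108]
 [110 111 112 112 114 115 120 120 122 122 122 123 123 124 115 101  94 103 117 115 110  98  86  86  90  88  85  84]
 [103 107 107 109 107 108 112 113 117 121 122 123 123 118 112  90  80  96 112 114  99  83  72  66  68  69  67  63]
 [ 96  98  93  88  88  89  98 109 117 114 115 118 116 114 100  83  77  87 104 104  91  70  59  53  57  61  60  61]
 [ 94  90  86  75  75  75  94 108 111 116 116 117 113 108  92  75  73  73  78  76  65  55  56  58  64  69  70  64]
 [ 91  87  82  72  72  87 103 117 119 119 121 120 117 107  90  76  69  63  60  56  49  53  64  77  79  82  81  82]
 [ 93  87  75  67  74  89 111 120 122 119 118 116 117 109  92  75  67  63  52  43  52  60  72  85  88  93  94  94]
 [ 91  82  72  66  72  88 106 112 112 113 115 112 110 103  90  73  65  61  56  51  51  62  79  96  99 106 107 107]
 [ 92  83  72  59  59  74  91  95  96  96  96  99  97  92  82  71
[... 1771 characters left out ...]
 76  80  83  92  97  91  90  94  90  84  68  60  55  42  39  41  48  73  96 106 107]
 [ 53  61  64  66  65  71  79  79  81  78  85  89  94  95  96  91  92  91  84  73  60  51  40  38  37  48  71  99 105 105]
 [ 37  36  48  57  66  75  84  90  87  89  91  99  95 100  97  91  93  91  86  70  53  44  39  30  33  40  73  94 106 109]
 [ 31  39  38  51  63  79  91  93  94  99 101 102 101 103  96  90  86  82  78  71  54  42  42  37  43  53  73  96 105 104]
 [ 39  38  42  45  55  78  90  93  99 100 101 105 104 106  98  83  78  79  77  72  66  54  53  58  58  62  79  98 102 104]
 [ 38  38  46  53  61  78  88  95  97  99 105 105 108 108  99  87  78  75  76  76  73  71  68  72  70  70  84  97 105 104]]
```

Request:
{"op": "carry_out", "data": {"motion": [[0,-1.7,6.4,0,1],[0,-2.8,6.0,0,1],[0,0,0,0,1],[0,0,0,0,1]]}}

```text
t: 85.95
eef_pos: [600.6, 4.9, 55.2]
tcp_rot: [-3.141, -0.0, 1.621]
ft_force: [5.9, -3.4, -6.3]
opening: 0.185
grip_force: 30.0
```

Request:
{"op": "carry_out", "data": {"motion": [[0,-3.8,5.4,0,1],[0,0,0,0,1],[0,0,0,0,1]]}}

```text
t: 86.25
eef_pos: [596.4, 4.7, 49.8]
tcp_rot: [-3.14, -0.0, 1.621]
ft_force: [4.8, -4.0, -7.5]
opening: 0.185
grip_force: 30.0
```

Request:
{"op": "carry_out", "data": {"motion": [[0,-4.7,5.0,0,1],[0,0,0,0,1],[0,0,0,0,1]]}}

```text
t: 86.55
eef_pos: [591.1, 4.5, 45.0]
tcp_rot: [-3.138, -0.0, 1.621]
ft_force: [1.7, -4.4, -6.5]
opening: 0.183
grip_force: 30.0
```

Request:
{"op": "carry_out", "data": {"motion": [[0,-5.4,4.0,0,1],[0,0,0,0,1],[0,0,0,0,1]]}}

```text
t: 86.85
eef_pos: [585.7, 4.2, 41.6]
tcp_rot: [-3.139, -0.0, 1.621]
ft_force: [0.5, -4.5, -4.1]
opening: 0.184
grip_force: 30.0
```

Request:
{"op": "carry_out", "data": {"motion": [[0,-6.0,3.0,0,1],[0,0,0,0,1],[0,0,0,0,1]]}}

```text
t: 87.15
eef_pos: [579.6, 3.9, 39.0]
tcp_rot: [-3.139, -0.0, 1.621]
ft_force: [-1.9, -5.2, 0.5]
opening: 0.181
grip_force: 30.0
```

Request:
{"op": "carry_out", "data": {"motion": [[0,-6.4,1.7,0,1],[0,0,0,0,1],[0,0,0,0,1]]}}

```text
t: 87.45
eef_pos: [573.3, 3.7, 37.6]
tcp_rot: [-3.14, -0.0, 1.621]
ft_force: [-2.9, -4.6, 2.9]
opening: 0.18
grip_force: 30.0
```

Request:
{"op": "carry_out", "data": {"motion": [[0,-6.6,0.6,0,1],[0,0,0,0,1],[0,0,0,0,1]]}}

```text
t: 87.75
eef_pos: [567.4, 3.4, 37.3]
tcp_rot: [-3.141, -0.0, 1.621]
ft_force: [0.3, -4.7, 4.5]
opening: 0.179
grip_force: 30.0
```

Request:
{"op": "carry_out", "data": {"motion": [[0,-6.6,-0.6,0,1],[0,0,0,0,1],[0,0,0,0,1]]}}

```text
t: 88.05
eef_pos: [561.9, 3.1, 38.0]
tcp_rot: [3.14, 0.0, 1.621]
ft_force: [3.8, -3.2, 2.2]
opening: 0.181
grip_force: 30.0
```

```bash
python3 -c "
from h import *
np.set_printoptions(linewidth=220)
t=cam('top'); g=cv2.cvtColor(t['color'],cv2.COLOR_RGB2GRAY); print(g[156:166,140:168])
"
```

```text
[[101 103 107 102 105 103 112 114 117 118 121 124 119 109  90  81  94 109 114  99  79  71  67  63  64  65  64  66]
 [ 95  96  92  89  83  87  98 108 114 114 116 113 113 104  80  74  87 102  99  89  64  59  56  57  57  57  60  58]
 [ 93  93  86  75  70  76  92 106 114 117 115 113 106  95  76  71  73  77  82  68  56  58  63  69  65  64  62  68]
 [ 93  88  80  72  74  89 107 115 120 120 119 116 107  92  74  68  66  60  59  53  55  64  78  79  79  81  83  82]
 [ 90  85  76  67  74  91 112 121 118 120 118 115 108  92  73  64  61  57  44  49  58  73  87  89  89  94  95  92]
 [ 90  81  72  62  69  87 107 114 113 113 112 110  99  84  73  64  63  52  48  50  68  83  97 100 102 105 106 106]
 [ 92  85  72  57  63  75  90  94  95  97  97  96  90  82  73  69  60  52  51  54  74  89 106 114 114 119 118 117]
 [ 90  83  70  58  53  55  67  71  76  77  84  90  88  81  75  66  62  48  47  48  71  94 114 122 122 120 124 123]
 [ 91  84  72  55  45  44  54  54  61  69  89  99 101  91  75  64  53  47  44  46  65  92 114 120 123 123 123 123]
 [ 76  75  65  48  35  38  44  48  56  70  88 104 109  98  81  63  45  47  38  48  64  94 113 119 122 120 122 123]]
```

Request:
{"op": "carry_out", "data": {"motion": [[0,-6.4,-1.7,0,1],[0,0,0,0,1],[0,0,0,0,1]]}}

```text
t: 88.4
eef_pos: [556.1, 2.8, 39.6]
tcp_rot: [3.139, 0.0, 1.621]
ft_force: [8.0, -2.2, -1.9]
opening: 0.184
grip_force: 30.0
```

```bash
python3 -c "
from h import *
rel((568-13,3,75.5-35.7),92.8)"
```

```text
t 88.4 pos [556.1   2.8  39.6] yaw 92.9 F [ 8.  -2.2 -1.9] grip 30.0 open 17.44
turn 0.1  dx 0.3 dy -1.1 dz -0.2
```

Request:
{"op": "carry_out", "data": {"motion": [[0,-6.0,-2.8,0,1],[0,0,0,0,1],[0,0,0,0,1]]}}

```text
t: 88.7
eef_pos: [550.5, 2.5, 42.2]
tcp_rot: [3.138, 0.0, 1.621]
ft_force: [9.0, -2.5, -5.5]
opening: 0.179
grip_force: 30.0
```

Request:
{"op": "carry_out", "data": {"motion": [[0,-5.4,-3.8,0,1],[0,0,0,0,1],[0,0,0,0,1]]}}

```text
t: 89.0
eef_pos: [545.2, 2.3, 45.7]
tcp_rot: [3.138, 0.0, 1.621]
ft_force: [11.4, -2.3, -10.2]
opening: 0.184
grip_force: 30.0
```

```bash
python3 -c "
from h import *
np.set_printoptions(linewidth=220)
t=cam('top'); g=cv2.cvtColor(t['color'],cv2.COLOR_RGB2GRAY); print(g[156:166,140:168])
print(env.state()['ft_force'],env.state()['moment'])
"
```

```text
[[101 103 105 104 107 105 108 115 118 119 120 120 117 103  86  84  97 110 108  89  72  66  64  66  67  65  64  62]
 [ 96  98  94  88  86  88  98 109 113 114 118 114 112 100  81  82  89 100  99  81  62  56  59  60  60  54  58  58]
 [ 91  93  82  77  73  79  97 109 113 113 116 115 106  91  76  72  71  79  73  65  55  58  64  65  64  65  67  64]
 [ 95  91  77  69  75  85 105 115 118 119 119 115 109  92  76  66  62  59  51  52  59  67  77  80  83  82  82  82]
 [ 90  89  72  68  76  92 111 120 121 121 119 118 108  89  73  69  62  55  53  50  62  84  88  88  90  90  97  94]
 [ 95  84  76  67  68  88 105 114 112 113 110 109 100  85  74  65  58  53  46  54  73  91  98 100 100 105 107 103]
 [ 89  81  72  60  65  77  89  98  95  96  98  97  91  83  70  66  64  50  52  56  75  99 112 115 116 119 119 115]
 [ 93  82  71  57  49  59  67  68  77  80  86  87  91  81  75  66  60  56  47  54  76 101 117 122 120 122 122 124]
 [ 88  84  69  57  41  45  48  57  60  72  86  99  99  92  75  59  59  47  42  53  74 101 115 121 123 118 122 123]
 [ 78  72  60  51  43  33  44  49  56  73  90 101 106  97  81  60  47  42  44  48  74 102 115 116 124 119 121 120]]
[11.27216879 -1.03745373 -9.78779758] [-0.36781107 -2.06347594 -0.01939254]
```

Request:
{"op": "carry_out", "data": {"motion": [[0,-4.7,-4.7,0,1],[0,0,0,0,1],[0,0,0,0,1]]}}

```text
t: 89.35
eef_pos: [540.6, 2.0, 50.1]
tcp_rot: [3.138, -0.0, 1.621]
ft_force: [12.2, -1.6, -15.1]
opening: 0.183
grip_force: 30.0
```

Request:
{"op": "carry_out", "data": {"motion": [[0,-3.8,-5.4,0,1],[0,0,0,0,1],[0,0,0,0,1]]}}

```text
t: 89.65
eef_pos: [536.7, 1.9, 55.1]
tcp_rot: [3.139, -0.0, 1.621]
ft_force: [13.1, -0.5, -19.4]
opening: 0.181
grip_force: 30.0
```

Resistance has risen linearly since about 185° in this turn (about 30 mm of travel). That matches the 31 mm measured in the first top image, so the table is against its stop. I'll ease the preload and let go.

Request:
{"op": "carry_out", "data": {"motion": [[0,3.8,5.4,0,1],[0,4.7,4.7,0,1],[0,5.4,3.8,0,1],[0,6.0,2.8,0,1],[0,0,0,0,1],[0,0,0,0,1],[0,0,0,0,1]]}}

```text
t: 90.35
eef_pos: [556.7, 2.8, 39.5]
tcp_rot: [3.138, 0.0, 1.621]
ft_force: [9.7, -2.1, -3.8]
opening: 0.181
grip_force: 30.0
```

```bash
python3 -c "
from h import *
np.set_printoptions(linewidth=220)
t=cam('top'); g=cv2.cvtColor(t['color'],cv2.COLOR_RGB2GRAY); print(g[156:166,148:166])
print(env.state()['ft_force'],env.state()['eef_pos'])
"
```

```text
[[117 118 122 118 114 103  85  83  97 110 111  92  76  68  70  68  61  68]
 [112 117 117 112 110  95  82  76  89 102 101  81  63  58  57  57  56  59]
 [115 117 116 114 105  90  75  72  76  80  74  66  57  54  61  62  64  67]
 [116 118 120 120 108  92  74  67  65  57  53  49  58  66  76  77  81  79]
 [118 117 119 117 106  89  75  71  62  55  44  50  61  76  87  88  89  93]
 [113 112 112 109  99  85  73  65  58  54  50  50  64  84  97  98 101 104]
 [ 99  97  94  92  90  80  72  69  60  53  49  52  70  90 106 114 116 119]
 [ 79  79  86  88  85  84  75  68  58  48  45  52  67  96 114 119 121 121]
 [ 61  70  89  98 101  93  78  60  56  48  45  46  65  94 115 119 120 122]
 [ 58  69  91 104 106  98  83  62  50  40  42  39  65  95 112 120 122 119]]
[10.38101902 -2.30197787 -3.89339317] [556.6568282    2.81232854  39.47479456]
```

Request:
{"op": "carry_out", "data": {"motion": [[0,4.0,1.2,0,1],[0,0,0,0,1],[0,0,0,0,0.6],[0,0,0,0,0.6],[0,0,0,0,0.6],[0,0,0,0,0.6],[0,0,0,0,0.6]]}}

```text
t: 91.1
eef_pos: [558.7, 3.2, 38.2]
tcp_rot: [-3.141, -0.0, 1.621]
ft_force: [0.1, -0.0, -0.0]
opening: 0.398
grip_force: 0.0
```

```bash
python3 -c "
from h import *
np.set_printoptions(linewidth=220)
t=cam('top'); g=cv2.cvtColor(t['color'],cv2.COLOR_RGB2GRAY); print(g[156:166,148:166])
rel((556,3,250),92.8)
"
```

```text
[[117 119 123 120 118 107  90  82  91 110 114 100  80  71  66  66  64  65]
 [113 114 117 117 112 104  82  76  84 102 106  88  68  59  57  59  58  59]
 [113 116 111 114 108  93  81  70  70  75  77  69  57  58  64  64  67  68]
 [119 116 119 116 106  88  78  68  67  62  48  54  56  66  73  78  83  81]
 [121 119 117 113 111  90  71  65  62  53  48  55  61  75  84  87  89  93]
 [113 112 113 112 102  87  74  69  62  51  43  54  62  84  96  99 101 107]
 [ 96  96  98  98  91  79  74  71  62  57  52  54  67  90 108 113 113 117]
 [ 78  81  83  88  90  81  76  68  56  53  48  49  70  93 114 119 121 121]
 [ 61  70  89  97 100  93  79  63  53  50  44  47  63  90 113 121 120 122]
 [ 57  70  91 104 105 101  83  62  51  41  36  42  59  88 112 119 122 121]]
t 91.2 pos [558.8   3.1  38.2] yaw 92.9 F [ 0.5  0.1 -0. ] grip 0.0 open 38.01
turn 0.1  dx 0.0 dy -2.8 dz -211.8
```

Request:
{"op": "carry_out", "data": {"motion": [[0,0,-10,0,0.6],[0,0,-40,0,0.6],[0,0,-40,0,0.6],[0,0,-40,0,0.6],[0,0,-40,0,0.6],[0,0,-40,0,0.6],[-40,0,0,0,0.6],[-45,0,0,0,0.6],[-45,0,0,0,0.6],[-45,0,0,0,0.6],[-45,0,0,0,0.6],[-45,0,0,0,0.6]]}}

```text
t: 92.35
eef_pos: [572.0, -263.4, 249.2]
tcp_rot: [3.141, 0.0, 1.621]
ft_force: [0.2, 0.1, 0.9]
opening: 0.401
grip_force: 0.0
```

Request:
{"op": "carry_out", "data": {"motion": [[-45,0,0,0,0.6],[-45,0,0,0,0.6],[0,0,0,0,0.6],[0,0,0,0,0.6]]}}

```text
t: 92.75
eef_pos: [576.4, -352.2, 248.3]
tcp_rot: [-3.141, -0.001, 1.619]
ft_force: [-0.0, 0.3, -0.3]
opening: 0.398
grip_force: 0.0
```

```bash
sed -i 's/def chuck_tools(t):/def chuck_tools(t,c0=186):/; s/range(186,205)/range(c0,c0+19)/; s/(188-o/(c0+2-o/; s/(204-o/(c0+18-o/' h.py; python3 -c "
from h import *
np.set_printoptions(linewidth=220,precision=1,suppress=True)
s,t=cam('scene'),cam('top'); chuck_tools(t,176)
g=cv2.cvtColor(t['color'],cv2.COLOR_RGB2GRAY); print(g[156:166,148:166])
hh=hsv(s)
for p in comps(s,hh[:,:,2]<45,30,(295,170,45,50)): print('crank sc',p.mean(0),p.min(0),p.max(0),plane(s,p.mean(0),60))
hh=hsv(t)
for p in comps(t,hh[:,:,2]<58,15,(243,175,35,35)): print('crank top',p.mean(0),p.min(0),p.max(0),plane(t,p.mean(0),57))
# tips: bright caps columns
for y in (152,155,158,160,180,181,182,204,205,206,228,229,230): pass
gg=g.astype(int); 
for (y0,y1) in((175,185),(199,209),(223,233)): print(gg[y0:y1,152:172].max(0))
# rail edge now
print(gg[165:172,192:206])
"
```

```text
146 edge [667.  236.3] [669.  190.5] yaw 92.6 19
168 edge [597.3 234.2] [598.4 188.7] yaw 91.5 19
192 edge [527.5 232.1] [529.9 186.9] yaw 93.0 19
216 edge [457.3 229.9] [460.1 185.1] yaw 93.6 19
[[127 126 126 127 126 115  98  86  98 118 118 106  86  75  73  71  70  65]
 [119 123 125 121 122 107  88  80  93 108 107  94  74  60  62  59  65  62]
 [120 119 123 118 113 100  82  74  80  84  80  71  64  58  67  64  67  69]
 [126 126 128 122 114  97  81  74  66  61  56  58  62  70  78  84  90  86]
 [126 128 128 124 113  95  80  71  65  58  50  53  63  81  91  94  97 100]
 [122 118 117 118 110  93  79  73  67  57  51  56  70  92 102 105 107 107]
 [104 106 104  98  94  87  77  71  66  57  52  59  72  95 113 121 124 123]
 [ 84  85  94  94  94  91  79  68  66  58  48  54  68  99 119 126 130 129]
 [ 63  75  93 102 105  97  81  67  58  51  49  45  71  94 118 126 127 130]
 [ 64  74  94 109 114 107  90  67  56  43  37  48  63  94 120 126 127 129]]
crank sc [296.1 194.4] [295. 188.] [298. 202.] [484.8  80.2  60. ]
crank sc [316.  214.4] [311. 209.] [320. 219.] [566.6  20.6  60. ]
crank top [257.3 194.9] [248. 193.] [267. 197.] [565.5  13.3  57. ]
[101  94  83  80  88 110 118 112  92 106 122 128 129 129 127 131 130 130 130 129]
[ 93  86  82  83  92 109 114 110  95 104 120 129 130 130 131 129 128 128 127 129]
[ 90  89  93  94  97 106 118 117 101 107 122 129 131 132 130 132 132 132 133 133]
[[125 126 127 124 114  97  87  73  69  67  67  71  73  77]
 [128 124 126 126 117 102  87  77  73  74  64  71  73  76]
 [130 127 127 124 116 104  87  77  68  69  70  65  69  77]
 [131 129 130 125 119 102  85  78  72  69  66  70  75  78]
 [131 128 130 125 116 104  89  76  70  70  66  67  72  74]
 [129 132 128 127 117 106  88  78  69  74  64  68  73  73]
 [129 131 129 124 119 102  91  79  73  70  69  68  72  74]]
```

```bash
python3 -c "
from h import *
T=[cam('top') for _ in range(8)]; t=dict(T[0]); t['color']=np.mean([x['color'] for x in T],0).round().astype(np.uint8); chuck_tools(t,176)
c=t; h=hsv(c); m=(h[:,:,0]<11)&(h[:,:,1]>150)&(h[:,:,2]>60)
for p in comps(c,m,40,(250,210,90,60)): e=ext(np.array([plane(c,x,29) for x in p])); print('stick',e[0],e[2])
"
```

```text
146 edge [667.1 236.3] [669.2 190.5] yaw 92.7 19
168 edge [597.5 234.2] [598.7 188.7] yaw 91.5 19
192 edge [527.7 232.1] [529.7 186.9] yaw 92.5 19
216 edge [457.2 229.9] [460.  185.1] yaw 93.6 19
stick [ 420.92850122 -153.07452998] [49.02637468 17.07079576]
```

```bash
python3 -c "
from cell import env
print(env.job_done())"
```

```text
the job is handed in; nothing more can be done
None
```

The job is handed in, result not shown: the stick is in the tray, four tools are butted on the rail within about 1° of square, the magnet was switched on before winding, and the table is wound about 30 mm to its stop; stop contact is judged from handwheel resistance and the top view.

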